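# Close the filled cigar moulds

## Task

The four small cigar moulds are filled, and their lids are stacked crosswise on the bench: take the stack apart and close each mould with the lid of its own colour, fully home over both pins so that it lies flat on the lower half. Keep the lids level and set them down gently, and leave the gum pot and the rolling blade where they are; at the end all four moulds are closed and let go.

Things in the scene. Friction and masses are not known exactly. Their poses are not given: they have to be found in the camera images.
- green_lid_center (a point): Dark green mould lid, loose, 126 g: bar 190 (its x) x 58 (its y) x 26 mm high, flat ribbed back, a 20 mm upright through-hole 80 mm either side of its middle. Point: its centre, 13 mm above its underside; z up. Starts lowest in the stack; each lid crosses the one below at about a right angle. Both ends alike: half a turn makes no difference. Grip it across the 58 mm.
- white_lid_center (a point): Ivory white mould lid, loose, 120 g: bar 176 (its x) x 58 (its y) x 26 mm high, flat ribbed back, a 20 mm upright through-hole 73 mm either side of its middle. Point: its centre, 13 mm above its underside; z up. Starts second from below; each lid crosses the one below at about a right angle. Both ends alike: half a turn makes no difference. Grip it across the 58 mm.
- blue_lid_center (a point): Blue mould lid, loose, 115 g: bar 162 (its x) x 58 (its y) x 26 mm high, flat ribbed back, a 20 mm upright through-hole 66 mm either side of its middle. Point: its centre, 13 mm above its underside; z up. Starts third from below; each lid crosses the one below at about a right angle. Both ends alike: half a turn makes no difference. Grip it across the 58 mm.
- yellow_lid_center (a point): Yellow mould lid, loose, 109 g: bar 148 (its x) x 58 (its y) x 26 mm high, flat ribbed back, a 20 mm upright through-hole 59 mm either side of its middle. Point: its centre, 13 mm above its underside; z up. Starts on top of the stack; each lid crosses the one below at about a right angle. Both ends alike: half a turn makes no difference. Grip it across the 58 mm.
- green_seat (a point): Dark green lower mould half, fixed: 190 (x) x 58 (y) x 24 mm high, two brown cigars in it, a tapered pin 80 mm either side of its middle (16 mm thick at the foot, 5 at the tip; tip 44 mm above bench). Point: where the lid's centre is once closed, over its middle, 37 mm above bench; z up. Pins draw in a lid up to 6 mm off; 2 mm play when seated.
- white_seat (a point): Ivory white lower mould half, fixed: 176 (x) x 58 (y) x 24 mm high, two brown cigars in it, a tapered pin 73 mm either side of its middle (16 mm thick at the foot, 5 at the tip; tip 44 mm above bench). Point: where the lid's centre is once closed, over its middle, 37 mm above bench; z up. Pins draw in a lid up to 6 mm off; 2 mm play when seated.
- blue_seat (a point): Blue lower mould half, fixed: 162 (x) x 58 (y) x 24 mm high, two brown cigars in it, a tapered pin 66 mm either side of its middle (16 mm thick at the foot, 5 at the tip; tip 44 mm above bench). Point: where the lid's centre is once closed, over its middle, 37 mm above bench; z up. Pins draw in a lid up to 6 mm off; 2 mm play when seated.
- yellow_seat (a point): Yellow lower mould half, fixed: 148 (x) x 58 (y) x 24 mm high, two brown cigars in it, a tapered pin 59 mm either side of its middle (16 mm thick at the foot, 5 at the tip; tip 44 mm above bench). Point: where the lid's centre is once closed, over its middle, 37 mm above bench; z up. Pins draw in a lid up to 6 mm off; 2 mm play when seated.
- gum_pot_center (a point): Pot of set gum, a pale yellow round tub 72 mm across and 42 mm high, loose on the bench among the moulds. The point is its centre. Not to be disturbed.
- blade_center (a point): Half-moon rolling blade, steel, 120 x 68 mm with a dark 12 mm high spine, lying loose on the 20 mm thick steel cutting board at the robot's right. The point is about its middle, 6 mm above the board. Not to be disturbed.
Mind the look-alikes: they are no part of the job. Leave any pink or red look-alike of the part that bears green_seat alone. Leave any pink look-alike of the part that bears blue_lid_center alone.

How it is judged:
At the end, for the whole second after the job is handed in: Each of the four lids lies on the lower half of its own colour, its centre within 6 mm sideways and 3 mm in height of the closed position, its length within 0.08 rad of the lower half's, level within 0.05 rad, released and at rest (horizontal distance between green_lid_center and green_seat below 0.006 m and z of green_lid_center in the frame of green_seat between -0.003 and 0.003 m and angle between the x axis of green_lid_center and the x axis of green_seat, either way round below 0.08 rad and angle between each of green_lid_center, white_lid_center, blue_lid_center, yellow_lid_center's own z axis and vertical below 0.05 rad and linear speed of each of green_lid, white_lid, blue_lid, yellow_lid below 0.02 m/s and horizontal distance between white_lid_center and white_seat below 0.006 m and z of white_lid_center in the frame of white_seat between -0.003 and 0.003 m and angle between the x axis of white_lid_center and the x axis of white_seat, either way round below 0.08 rad and horizontal distance between blue_lid_center and blue_seat below 0.006 m and z of blue_lid_center in the frame of blue_seat between -0.003 and 0.003 m and angle between the x axis of blue_lid_center and the x axis of blue_seat, either way round below 0.08 rad and horizontal distance between yellow_lid_center and yellow_seat below 0.006 m and z of yellow_lid_center in the frame of yellow_seat between -0.003 and 0.003 m and angle between the x axis of yellow_lid_center and the x axis of yellow_seat, either way round below 0.08 rad); the robot touches nothing.
It fails at once if the gum pot is shifted by more than 20 mm or tipped (distance of gum_pot_center from where it was at the start of the episode above 0.02 m or angle between gum_pot_center's own z axis and vertical above 0.3 rad).
It fails at once if the rolling blade is shifted by more than 20 mm (distance of blade_center from where it was at the start of the episode above 0.02 m).
It fails at once if a lid is tipped by more than about 35 degrees (stack knocked over, lid turned on edge) (angle between any of green_lid_center, white_lid_center, blue_lid_center, yellow_lid_center's own z axis and vertical above 0.6 rad).
It fails at once if a lid is forced onto a lower half (over 60 N) (contact force between any of green_lid, white_lid, blue_lid, yellow_lid and green_base above 60 N or contact force between any of green_lid, white_lid, blue_lid, yellow_lid and white_base above 60 N or contact force between any of green_lid, white_lid, blue_lid, yellow_lid and blue_base above 60 N or contact force between any of green_lid, white_lid, blue_lid, yellow_lid and yellow_base above 60 N).
It fails at once if a lid is dropped or slammed: faster than 0.5 m/s in the last 30 mm above its closed position ((horizontal distance between green_lid_center and green_seat below 0.03 m and z of green_lid_center in the frame of green_seat below 0.03 m and linear speed of green_lid above 0.5 m/s) or (horizontal distance between white_lid_center and white_seat below 0.03 m and z of white_lid_center in the frame of white_seat below 0.03 m and linear speed of white_lid above 0.5 m/s) or (horizontal distance between blue_lid_center and blue_seat below 0.03 m and z of blue_lid_center in the frame of blue_seat below 0.03 m and linear speed of blue_lid above 0.5 m/s) or (horizontal distance between yellow_lid_center and yellow_seat below 0.03 m and z of yellow_lid_center in the frame of yellow_seat below 0.03 m and linear speed of yellow_lid above 0.5 m/s)).
It also fails if it takes over 122 s, if anything falls off the work surface, if the arm or the gripper's body presses on something with over 40 N, if the wrist force passes 120 N, or if a joint passes its speed limit or range.

## Robot

A 6-joint arm with a two-finger parallel gripper is mounted at the origin on the work surface. World frame = base frame: x ahead of the robot, y to its left, z up, the work surface at z = 0. Lengths are in m, angles in rad, forces in N, time in s.
With the tool pointing down it reaches from about 0.35 to 0.775 m from the base axis. Payload 7.3 kg.
Tool frame: the origin (TCP) lies where the fingers leave the gripper's body, on its centre line; the fingertips stand 66 mm ahead of it and the grasp point (between the pads) lies ctrl.grasp_offset ahead of it (ctrl.grasp_offset is the distance from the TCP to the grasp point, in m); z points along the fingers, y is the direction in which the jaws open and shut (so a half turn about z gives the same grasp; the last joint's range is limited). The gripper opens to 92 mm and grips with 3 to 60 N. Pads are 19 mm wide; open, the fingers measure 130 mm over their backs; the gripper's body (75 mm by 190 mm) begins 47 mm behind the grasp point.
Start: joints at [0.977, 0.342, 1.524, -0, 1.275, -0.146], TCP at [0.227, 0.473, 0.292] pointing down, gripper open.
Joint ranges: [-2.53, 2.53], [-0.77, 2.02], [0.04, 2.7], [-1, 4.14], [0.28, 2.66], [-3.11, 3.11]. Speed limits (rad/s): [2.57, 2.57, 3.14, 3.14, 3.14, 3.14].

## Interface

Orientations are given as a 3x3 rotation matrix whose columns are the frame's x, y, z axes.
In Python, from station import sensors, viewer, order, ctrl gives the robot as it stands. The module is installed in compiled form; this text tells all that it offers.
- The arm moves only by the tool servo_tool, never from a script. Its argument "steps" is text: rows parted by semicolons, each of 7 numbers parted by spaces: the finger opening in mm, from 0 to 91.8, then the shift along the tool's x, y, z in mm, then the turn, a rotation vector about the tool's x, y, z in degrees. In form: fingers dx dy dz wx wy wz; .... A call has 1 to 10 rows; each row shifts and turns the commanded pose from where the row before left it, along the tool's axes as they then stand; what a row does not reach is not made up. A row lasts 1/10 s, in which the tool goes at most 50 mm and 8.59 degrees, less where a joint would pass 70% of its speed; a pose out of reach is approached as far as the arm can. A call with a gripper value outside its range is refused whole. The fingers move at their own pace and stop on an object; "squeeze" is the grip in N (left out, the last holds). Time passes only in rows, so rows that do not move let the fingers close. It gives the time, the measured TCP pose, the force and the opening at its end, in the units of the state.
- sensors.sense(): the state, without advancing time (a new reading comes with each control period).
- viewer.capture(name): name is "scene" or "top" or "wrist"; returns a dict with "color" (384x512x3 uint8, blue, green, red), "K" (3x3 intrinsics, pixels), "world_from_camera" (4x4, takes a point from camera to world coordinates); the wrist camera has in their place "tool_from_camera" (4x4, takes a point from camera to tool coordinates, whose origin is the TCP and whose axes are the flange's). Camera axes: x right, y down, z forward; pixel columns grow to the right and rows downward; lengths in m; the calibration is good to about 2 mm. A picture is of the moment at which its call begins: read the wrist's pose just before it. There is no depth.
- order.sign_off(): hands the job in, once; it reports no verdict.
Trained networks look in a picture, given as the dict that the camera call returned (one of the last four; its "shot" number tells which), for a name from the list of things; names that differ only in an ending like _2 or _b are one class to them, and where a whole thing is asked for, a point or a joint stands for the part that bears it (a point fixed in the world has none). Each returns a list of dicts, best first, with "confidence" (0 to 1); they miss things now and then, are a little off and sometimes report something else, mostly with a low value. They report only what shows in the picture. A call takes as long as a camera call. They do not tell look-alikes from the thing itself.
- viewer.find_in(target, picture): "rect" ([centre column, centre row, width, height] in pixels, round what is visible of it).
- viewer.cut_out(target, picture): "pixels" (384x512 bool, what is visible of it) and "rect" ([centre column, centre row, width, height] in pixels, round what is visible of it).
- viewer.spot_point(target, picture): "pixel" ([row, column] in pixels: a listed point, or the origin of a listed thing).
The state is a dict: "clock": time; "joints": joint angles; "joint_velocities": joint speeds; "tau": joint torques, N m; "position": TCP position; "ee_rot": TCP orientation; "contact_force": force on the tool from outside, world axes, zero at the start; "ft_torque": the same for the moment, N m; "finger_gap": opening from 0.0 (shut) to 1.0 (fully open).
Only numpy, scipy, OpenCV 4.12 (cv2) and the standard library are available. Lean on these libraries where they do the work, as an engineer would, in place of code of your own. Each camera call takes 0.05 s, during which the arm holds its last target.

## Working session

There is one attempt and no reset: what is moved stays moved. The work goes in short steps, Python scripts to look and compute and a tool call to move; the robot and the scene stay as the last step left them, time stands still between calls to the robot, and variables do not carry over. Pictures are saved under pics/ and viewed, and the job is handed in when it is done.

Besides the shell and the picture viewer there is one more tool, called after "Call:" as name(argument=value, ...), one argument or row to a line, values as JSON. servo_tool: Moves the arm, as the interface text tells. Its arguments: {"type":"object","properties":{"steps":{"type":"string"},"squeeze":{"type":"number"}},"required":["steps"]}

```bash
mkdir -p pics; ls; python3 - <<'E'
from station import sensors, viewer, order, ctrl
import cv2,numpy as np
s=sensors.sense();print(s['clock'],s['position'],s['ee_rot'],s['finger_gap'],ctrl.grasp_offset)
for n in ['scene','top','wrist']:
    p=viewer.capture(n);cv2.imwrite(f'pics/{n}0.png',p['color']);print(n,p['K'],p.get('world_from_camera',p.get('tool_from_camera')))
    np.savez(f'{n}0.npz',**{k:v for k,v in p.items() if k!='shot'})
E
```

```text
pics
0.0 [0.22712518 0.47298991 0.29152761] [[-9.01398632e-01  4.32989336e-01 -8.61503411e-04]
 [ 4.32990140e-01  9.01397722e-01 -1.29864772e-03]
 [ 2.14256600e-04 -1.54362176e-03 -9.99998786e-01]] 1.0009684838393431 0.0467
scene [[471.24783979   0.         244.69407128]
 [  0.         471.24783979 189.42591666]
 [  0.           0.           1.        ]] [[-6.20190853e-01  6.19840801e-01 -4.80791729e-01  1.28906404e+00]
 [ 7.84450206e-01  4.90897409e-01 -3.79021910e-01  4.78250677e-01]
 [ 1.08616996e-03 -6.12223093e-01 -7.90684327e-01  1.29786606e+00]
 [ 0.00000000e+00  0.00000000e+00  0.00000000e+00  1.00000000e+00]]
top [[375.29451781   0.         254.3188587 ]
 [  0.         375.29451781 190.60460999]
 [  0.           0.           1.        ]] [[-0.00938287 -0.99260774  0.12100344  0.4339318 ]
 [-0.99988192  0.01078601  0.01094613 -0.13958435]
 [-0.01217036 -0.12088645 -0.99259173  1.10405623]
 [ 0.          0.          0.          1.        ]]
wrist [[327.49871135   0.         253.57534341]
 [  0.         327.49871135 189.2686834 ]
 [  0.           0.           1.        ]] [[-3.41832884e-04 -9.65692153e-01 -2.59689333e-01  6.91422273e-02]
 [ 9.99999942e-01 -3.30395342e-04 -8.76919944e-05 -1.87172723e-04]
 [-1.11667504e-06 -2.59689347e-01  9.65692209e-01 -9.23863637e-02]
 [ 0.00000000e+00  0.00000000e+00  0.00000000e+00  1.00000000e+00]]
```

View pics/top0.png

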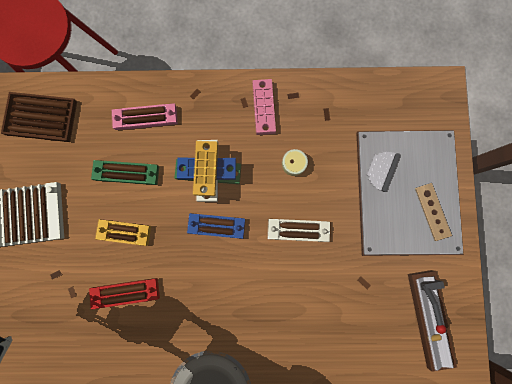

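View pics/scene0.png

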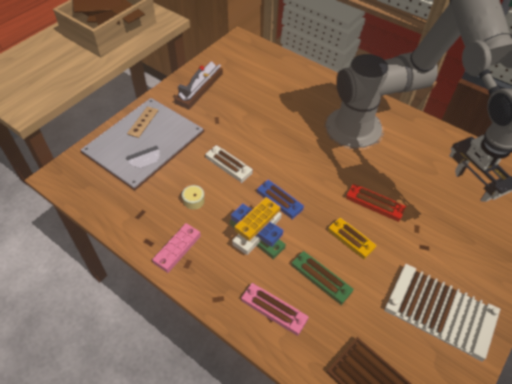

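View pics/wrist0.png

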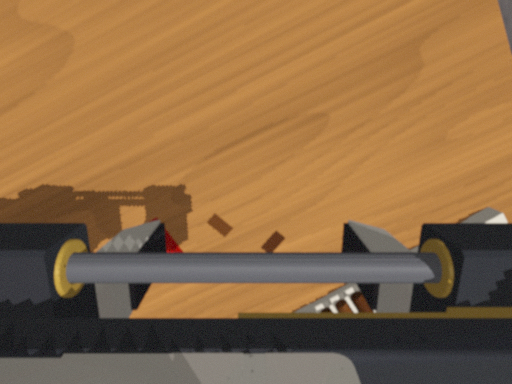

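```bash
cat > h.py <<'E'
from station import sensors, viewer, order, ctrl
import cv2,numpy as np
from scipy.optimize import minimize
L=dict(green=.190,white=.176,blue=.162,yellow=.148)
def proj(P,K,T):
    R=T[:3,:3];c=(np.atleast_2d(P)-T[:3,3])@R
    q=c@K.T; return q[:,:2]/q[:,2:]
def box(x,y,th,l,w,z0,z1):
    c,s=np.cos(th),np.sin(th)
    return np.array([[x+c*a*l/2-s*b*w/2,y+s*a*l/2+c*b*w/2,z] for a in(-1,1) for b in(-1,1) for z in(z0,z1)])
def hull(x,y,th,l,w,z0,z1,K,T,S=4):
    m=np.zeros((384*S,512*S),np.uint8)
    p=proj(box(x,y,th,l,w,z0,z1),K,T)
    h=cv2.convexHull(((p+.5)*S-.5).astype(np.float32))
    cv2.fillConvexPoly(m,np.round(h*16).astype(np.int32),255,shift=4)
    return cv2.resize(m,(512,384),interpolation=cv2.INTER_AREA)/255.
E
python3 - <<'E'
from h import *
cap={}
for cam in('top','scene'):
    p=viewer.capture(cam)
    out={}
    for n in [c+'_seat' for c in L]+[c+'_lid_center' for c in L]+['gum_pot_center','blade_center']:
        r=viewer.cut_out(n,p); 
        q=viewer.spot_point(n,p)
        print(cam,n,[(np.round(a['rect']),round(a['confidence'],2),a['pixels'].sum()) for a in r[:3]],[(np.round(a['pixel'],1),round(a['confidence'],2)) for a in q[:2]])
        if r: out[n]=r[0]['pixels']
    np.savez(f'm_{cam}.npz',**out)
print(sensors.sense()['clock'])
E
```

```text
top green_seat [(array([144., 117.,  62.,  27.]), 0.84, np.int64(1318)), (array([123., 294.,  63.,  30.]), 0.81, np.int64(1433))] [(array([172.2, 122.6]), 0.67), (array([113.9, 144.6]), 0.64)]
top white_seat [(array([299., 233.,  62.,  23.]), 0.6, np.int64(1243))] [(array([229.5, 300.3]), 0.7)]
top blue_seat [(array([216., 227.,  60.,  31.]), 0.74, np.int64(1121)), (array([206., 175.,  20.,  51.]), 0.32, np.int64(173))] [(array([225.9, 212.9]), 0.77)]
top yellow_seat [(array([125., 231.,  57.,  24.]), 0.6, np.int64(1056))] [(array([229.8, 298.7]), 0.74), (array([231.2, 121.6]), 0.7)]
top green_lid_center [(array([208., 172.,  62.,  27.]), 0.57, np.int64(158))] []
top white_lid_center [(array([208., 194.,  19.,  14.]), 0.58, np.int64(89))] [(array([167.1, 205.7]), 0.32)]
top blue_lid_center [(array([206., 169.,  58.,  24.]), 0.96, np.int64(803)), (array([264., 108.,  23.,  56.]), 0.69, np.int64(1093)), (array([382., 172.,  32.,  38.]), 0.69, np.int64(879))] [(array([169. , 204.6]), 0.92), (array([107. , 262.2]), 0.65)]
top yellow_lid_center [(array([205., 168.,  27.,  61.]), 0.8, np.i
[... 1090 characters left out ...]
ene white_lid_center [(array([258., 233.,  52.,  46.]), 0.63, np.int64(385))] [(array([227.2, 257.3]), 0.58)]
scene blue_lid_center [(array([177., 249.,  46.,  48.]), 0.93, np.int64(976)), (array([258., 225.,  53.,  39.]), 0.67, np.int64(644))] [(array([223.9, 254.7]), 0.67), (array([247.7, 177.3]), 0.56)]
scene yellow_lid_center [(array([258., 220.,  40.,  44.]), 0.71, np.int64(957))] [(array([218. , 256.2]), 0.63)]
scene gum_pot_center [(array([192., 199.,  25.,  30.]), 0.95, np.int64(483))] [(array([197.5, 190.3]), 0.67)]
scene blade_center [(array([145., 158.,  36.,  23.]), 0.77, np.int64(500)), (array([324., 279.,  64.,  54.]), 0.69, np.int64(1346))] [(array([155.2, 141.9]), 0.58)]
2.25
```

```bash
cat > fit.py <<'E'
from h import *
ims={c:np.load(c+'0.npz') for c in('top','scene')}
rng={'green':((70,60,20),(100,255,140)),'blue':((105,100,60),(125,255,255)),'yellow':((18,120,110),(32,255,255)),'white':((15,0,150),(50,75,255))}
guess={}
def world(px,K,T,z):
    d=T[:3,:3]@np.linalg.inv(K)@np.array([px[0],px[1],1.]);t=(z-T[2,3])/d[2];return T[:3,3]+t*d
C={'green':((125,172),(322,277)),'white':((299,231),(229,163)),'blue':((216,226),(280,198)),'yellow':((124,232),(352,237))}
def mask(im,col,ctr,r=42):
    hsv=cv2.cvtColor(im,cv2.COLOR_BGR2HSV)
    m=cv2.inRange(hsv,rng[col][0],rng[col][1])
    w=np.zeros_like(m);cv2.circle(w,ctr,r,255,-1);m&=w
    n,l,s,c=cv2.connectedComponentsWithStats(m)
    out=np.zeros_like(m)
    pts=[]
    for i in range(1,n):
        if s[i,4]>12: pts.append(np.argwhere(l==i)[:,::-1])
    h=cv2.convexHull(np.vstack(pts).astype(np.int32)); cv2.fillConvexPoly(out,h,255)
    return m,out
def seathull(p,l,K,T):
    x,y,th=p;c,s=np.cos(th),np.sin(th);S=4
    P=list(box(x,y,th,l,.058,0,.024))
    for sg in(-1,1):
        cx,cy=x+sg*c*(l/2-.015),y+sg*s*(l/2-.015)
        for a in np.linspace(0,2*np.pi,8,endpoint=False): P.append([cx+.0025*np.cos(a),cy+.0025*np.sin(a),.044])
    q=proj(np.array(P),K,T)
    m=np.zeros((384*S,512*S),np.uint8)
    h=cv2.convexHull(((q+.5)*S-.5).astype(np.float32))
    cv2.fillConvexPoly(m,np.round(h*16).astype(np.int32),255,shift=4)
    return cv2.resize(m,(512,384),interpolation=cv2.INTER_AREA)/255.
if __name__=='__main__':
  for col in L:
    ms={}
    for i,cam in enumerate(('top','scene')):
        m,o=mask(ims[cam]['color'],col,C[col][i]);ms[cam]=o/255.
        cv2.imwrite(f'pics/mask_{col}_{cam}.png',np.hstack([m,o]))
    p0=world(C[col][0],ims['top']['K'],ims['top']['world_from_camera'],.02)
    for cams in (['top'],['scene'],['top','scene']):
        f=lambda p:sum((abs(seathull(p,L[col],ims[c]['K'],ims[c]['world_from_camera'])-ms[c])).sum() for c in cams)
        best=min((minimize(f,[p0[0],p0[1],t],method='Nelder-Mead',options=dict(initial_simplex=[[p0[0],p0[1],t],[p0[0]+.01,p0[1],t],[p0[0],p0[1]+.01,t],[p0[0],p0[1],t+.1]],xatol=1e-4,fatol=.1)) for t in(1.45,1.57,1.7)),key=lambda r:r.fun)
        print(col,cams,np.round(best.x,4),round(best.fun,1),[m_.sum() for m_ in ms.values()])
E
python3 fit.py; cd pics; python3 -c "
import cv2,numpy as np
a=[np.vstack([cv2.imread(f'mask_{c}_{m}.png') for c in ['green','white','blue','yellow']]) for m in ['top','scene']]
cv2.imwrite('masks.png',cv2.resize(np.hstack(a),(800,600)))"
```

```text
Traceback (most recent call last):
  File "fit.py", line 34, in <module>
    m,o=mask(ims[cam]['color'],col,C[col][i]);ms[cam]=o/255.
        ~~~~^^^^^^^^^^^^^^^^^^^^^^^^^^^^^^^^^
  File "fit.py", line 17, in mask
    h=cv2.convexHull(np.vstack(pts).astype(np.int32)); cv2.fillConvexPoly(out,h,255)
                     ~~~~~~~~~^^^^^
ValueError: need at least one array to concatenate
[ WARN:0@0.023] global loadsave.cpp:275 findDecoder imread_('mask_white_top.png'): can't open/read file: check file path/integrity
[ WARN:0@0.023] global loadsave.cpp:275 findDecoder imread_('mask_blue_top.png'): can't open/read file: check file path/integrity
[ WARN:0@0.023] global loadsave.cpp:275 findDecoder imread_('mask_yellow_top.png'): can't open/read file: check file path/integrity
Traceback (most recent call last):
ValueError: all the input arrays must have same number of dimensions, but the array at index 0 has 3 dimension(s) and the array at index 1 has 2 dimension(s)
```

```bash
python3 - <<'E'
import numpy as np,cv2
pts={'top':{'g':[(104,163),(108,180)],'w':[(283,222),(299,222),(325,238)],'b':[(216,216),(200,215)],'y':[(113,224),(110,240),(144,241)],'wood':[(250,200)],'bluelid':[(183,160)],'lidwhite':[(206,199)]},
'scene':{'g':[(300,262),(340,292)],'w':[(213,152),(240,175)],'b':[(268,187),(293,208)],'y':[(338,226),(366,248)],'wood':[(250,300)]}}
for c in pts:
    im=cv2.cvtColor(np.load(c+'0.npz')['color'],cv2.COLOR_BGR2HSV)
    for k,v in pts[c].items():
        for x,y in v: print(c,k,(x,y),im[y-1:y+2,x-1:x+2].reshape(-1,3).tolist()[::2])
E
```

```text
top g (104, 163) [[69, 122, 86], [69, 118, 112], [73, 162, 44], [70, 153, 25], [10, 173, 81]]
top g (108, 180) [[68, 108, 135], [68, 107, 134], [69, 114, 114], [46, 95, 35], [73, 154, 38]]
top w (283, 222) [[27, 23, 235], [28, 22, 199], [18, 50, 143], [12, 146, 75], [12, 163, 80]]
top w (299, 222) [[33, 22, 240], [30, 23, 237], [23, 36, 142], [12, 131, 74], [12, 117, 72]]
top w (325, 238) [[27, 27, 219], [25, 27, 219], [25, 26, 218], [27, 26, 220], [25, 26, 220]]
top b (216, 216) [[14, 107, 133], [14, 115, 135], [111, 154, 157], [110, 161, 139], [110, 164, 165]]
top b (200, 215) [[117, 79, 100], [114, 73, 125], [110, 158, 161], [113, 117, 74], [110, 146, 119]]
top y (113, 224) [[21, 167, 250], [21, 170, 239], [18, 171, 112], [11, 163, 72], [11, 156, 67]]
top y (110, 240) [[20, 170, 227], [20, 171, 194], [21, 170, 233], [17, 152, 181], [17, 153, 183]]
top y (144, 241) [[20, 170, 221], [20, 170, 224], [20, 170, 224], [20, 168, 221], [20, 171, 219]]
top wood (250, 200) [[13, 135, 153], [14, 136, 154], [14, 134, 150], [14, 136, 141], [14, 137, 141]]
top bluelid (183, 160) [[109, 165, 147
[... 367 characters left out ...]
 (213, 152) [[18, 37, 181], [19, 38, 197], [19, 37, 198], [21, 34, 215], [18, 41, 200]]
scene w (240, 175) [[23, 30, 220], [22, 31, 219], [22, 31, 221], [20, 35, 210], [23, 29, 220]]
scene b (268, 187) [[113, 127, 139], [113, 126, 140], [113, 127, 142], [115, 112, 134], [116, 102, 123]]
scene b (293, 208) [[116, 107, 114], [116, 102, 110], [116, 102, 110], [113, 128, 137], [114, 119, 124]]
scene y (338, 226) [[21, 232, 169], [21, 242, 197], [21, 242, 194], [21, 243, 209], [21, 243, 207]]
scene y (366, 248) [[21, 226, 156], [21, 230, 161], [21, 232, 163], [21, 242, 198], [21, 241, 188]]
scene wood (250, 300) [[172, 111, 219], [172, 112, 195], [172, 113, 213], [172, 113, 215], [173, 113, 188]]
```

```bash
sed -i "s/^rng=.*/rng={'green':((38,70,30),(90,255,160)),'blue':((105,70,60),(122,255,255)),'yellow':((16,140,140),(27,255,255)),'white':((0,0,138),(60,65,255))}/" fit.py
python3 fit.py; cd pics; python3 -c "
import cv2,numpy as np
a=[np.vstack([cv2.imread(f'mask_{c}_{m}.png') for c in ['green','white','blue','yellow']]) for m in ['top','scene']]
cv2.imwrite('masks.png',cv2.resize(np.hstack(a),(800,600)))"
```

```text
green ['top'] [0.6262 0.2553 1.4877] 55.1 [np.float64(1416.0), np.float64(1177.0)]
green ['scene'] [0.6231 0.249  1.5264] 182.8 [np.float64(1416.0), np.float64(1177.0)]
green ['top', 'scene'] [0.6259 0.2541 1.4852] 283.0 [np.float64(1416.0), np.float64(1177.0)]
white ['top'] [ 0.4513 -0.2532  1.5151] 45.0 [np.float64(1302.0), np.float64(737.0)]
white ['scene'] [ 0.4472 -0.2588  1.5072] 69.5 [np.float64(1302.0), np.float64(737.0)]
white ['top', 'scene'] [ 0.4509 -0.2535  1.5183] 169.7 [np.float64(1302.0), np.float64(737.0)]
blue ['top'] [ 0.466  -0.0155  1.4602] 47.9 [np.float64(1198.0), np.float64(2238.0)]
blue ['scene'] [ 0.5545 -0.0196  1.5378] 1302.7 [np.float64(1198.0), np.float64(2238.0)]
blue ['top', 'scene'] [ 0.4667 -0.0163  1.4626] 1502.3 [np.float64(1198.0), np.float64(2238.0)]
yellow ['top'] [0.4501 0.2581 1.4288] 80.0 [np.float64(1122.0), np.float64(959.0)]
yellow ['scene'] [0.4434 0.2514 1.3866] 55.7 [np.float64(1122.0), np.float64(959.0)]
yellow ['top', 'scene'] [0.4479 0.2557 1.4223] 258.2 [np.float64(1122.0), np.float64(959.0)]
```

View pics/masks.png

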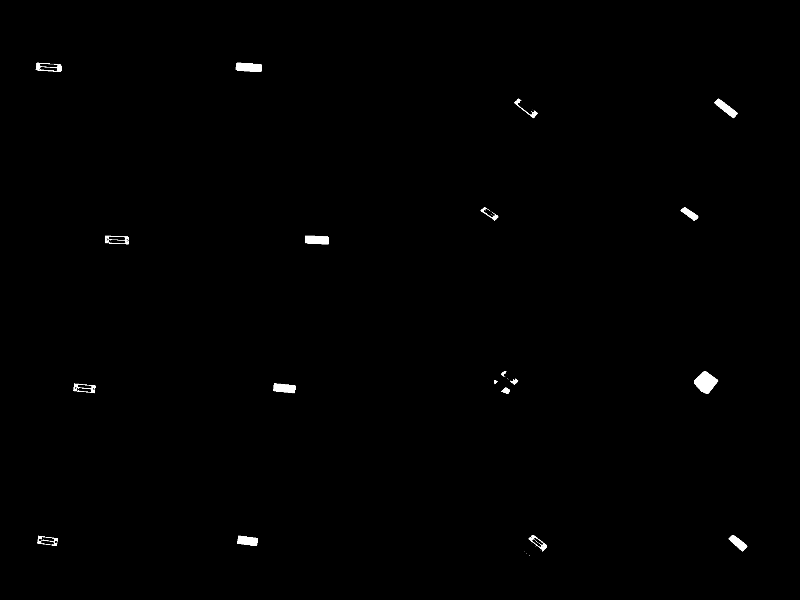

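Call:
servo_tool(
  steps="91 0 0 0 0 0 -8.5; 91 0 0 0 0 0 -8.5; 91 0 0 0 0 0 -8.6; 91 -29.5 -36.4 -3.8 0 0 0; 91 -29.5 -36.4 -3.8 0 0 0; 91 -29.5 -36.4 -3.8 0 0 0; 91 -29.5 -36.4 -3.8 0 0 0; 91 -29.5 -36.4 -3.8 0 0 0; 91 -29.5 -36.4 -3.8 0 0 0; 91 -29.5 -36.4 -3.8 0 0 0",
)

```text
clock: 3.25
position: [0.4344, 0.2166, 0.3192]
ee_rot: [[-1.0, 0.001, 0.001], [0.001, 1.0, 0.0], [-0.001, 0.0, -1.0]]
contact_force: [0.9, 0.7, 0.3]
finger_gap: 0.99
```

Call:
servo_tool(
  steps="91 -29.5 -36.4 -3.8 0 0 0; 91 -29.5 -36.4 -3.8 0 0 0; 91 -29.5 -36.4 -3.8 0 0 0; 91 -29.5 -36.4 -3.8 0 0 0; 91 -29.5 -36.4 -3.8 0 0 0; 91 -29.5 -36.4 -3.8 0 0 0; 91 0 0 0 0 0 0; 91 0 0 0 0 0 0; 91 0 0 0 0 0 0",
)

```text
clock: 4.15
position: [0.6097, 0.0005, 0.3415]
ee_rot: [[-1.0, 0.0, -0.001], [0.0, 1.0, 0.001], [0.001, 0.001, -1.0]]
contact_force: [0.0, -0.1, -0.4]
finger_gap: 0.989
```

```bash
cat >> h.py <<'E'
def snap(tag):
    s=sensors.sense();p=viewer.capture('wrist')
    T=np.eye(4);T[:3,:3]=s['ee_rot'];T[:3,3]=s['position'];W=T@p['tool_from_camera']
    cv2.imwrite(f'pics/{tag}.png',p['color']);np.savez(f'{tag}.npz',color=p['color'],K=p['K'],world_from_camera=W)
    R=s['ee_rot'];print('t',round(s['clock'],2),'pos',np.round(s['position'],4),'a',round(np.degrees(np.arctan2(R[1,0],R[0,0])),2),'z',np.round(R[:,2],4),'gap',round(s['finger_gap']*91.8,1),'F',np.round(s['contact_force'],1))
    return p,W
E
python3 -c "
from h import *
snap('w1')"
```

```text
t 4.15 pos [6.097e-01 5.000e-04 3.415e-01] a 179.98 z [-8.e-04  6.e-04 -1.e+00] gap 90.8 F [ 0.  -0.1 -0.4]
```

View pics/w1.png

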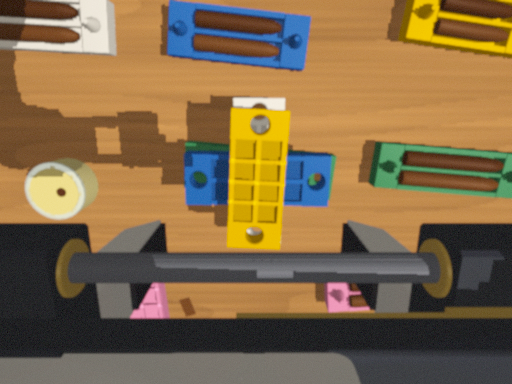

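```bash
python3 -c "
import cv2
a=cv2.imread('pics/w1.png')
cv2.imwrite('pics/w1z.png',cv2.resize(a[0:260,160:345],None,fx=3,fy=3,interpolation=cv2.INTER_CUBIC)[:,:][:780])
"
python3 -c "
import cv2
a=cv2.imread('pics/w1.png')
b=cv2.resize(a[85:260,165:345],None,fx=3.4,fy=3.4,interpolation=cv2.INTER_CUBIC)
cv2.imwrite('pics/w1za.png',b)
b=cv2.resize(a[0:80,150:330],None,fx=4.4,fy=4.4,interpolation=cv2.INTER_CUBIC)
cv2.imwrite('pics/w1zb.png',b)
"
```

```text
(no output)
```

View pics/w1za.png

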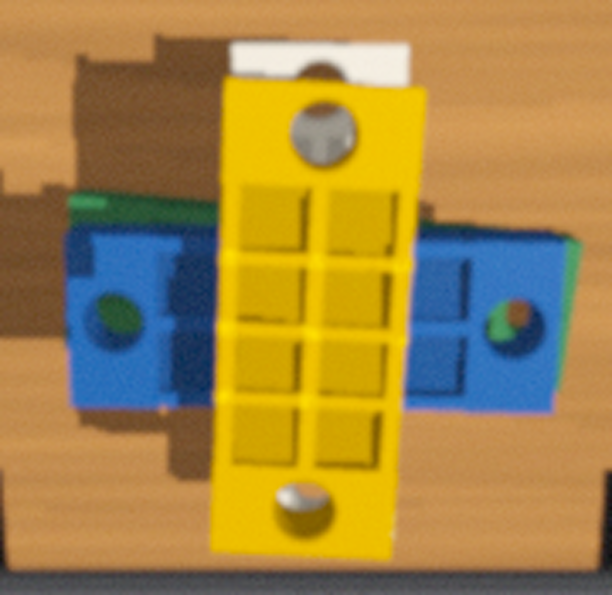

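View pics/w1zb.png

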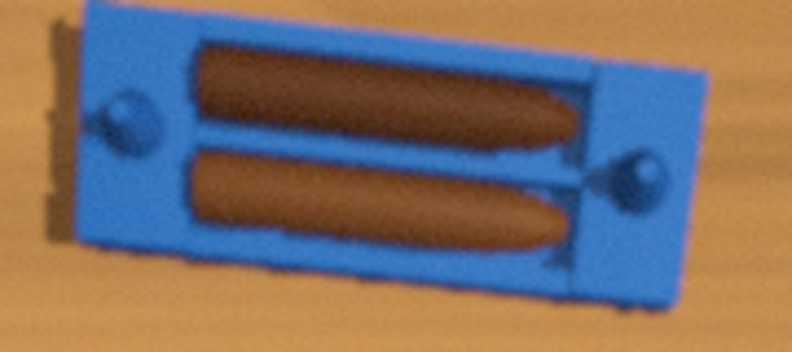

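```bash
cat >> h.py <<'E'
from scipy.optimize import least_squares
def fitc(uv,loc,z,K,W,g):
    """uv pixels, loc local xy points on part at height z; g guess x,y,th"""
    loc=np.array(loc);uv=np.array(uv)
    def f(p):
        c,s=np.cos(p[2]),np.sin(p[2])
        P=np.c_[p[0]+c*loc[:,0]-s*loc[:,1],p[1]+s*loc[:,0]+c*loc[:,1],np.full(len(loc),z)]
        return (proj(P,K,W)-uv).ravel()
    r=least_squares(f,g);return r.x,np.round(r.fun.reshape(-1,2),1)
E
python3 - <<'E'
from h import *
d=np.load('w1.npz');K,W=d['K'],d['world_from_camera']
a=lambda P:np.array(P)/3.4+[165,85]-.35
b=lambda P:np.array(P)/4.4+[150,0]-.35
# local: part x; image right=+y world, image down=+x world
l,w=.148/2,.029
x,r=fitc(a([(222,77),(427,88),(392,558),(211,550)]),[(-l,-w),(-l,w),(l,w),(l,-w)],.104,K,W,[.6,0,0]);print('yellow lid',x,r.tolist())
x,r=fitc(a([(324,134),(304,509)]),[(-.059,0),(.059,0)],.104,K,W,[.6,0,0]);print(' holes',x,r.tolist())
l=.162/2
# seat x local along +y world (th~90deg): local(x,y)-> world (-y, x)
x,r=fitc(b([(88,3),(707,72),(675,308),(78,240)]),[(-l,w),(l,w),(l,-w),(-l,-w)],.024,K,W,[.47,0,1.5]);print('blue seat',x,r.tolist())
x,r=fitc(b([(138,120),(645,180)]),[(-.066,0),(.066,0)],.042,K,W,[.47,0,1.5]);print(' pins',x,r.tolist())
x,r=fitc(a([(66,228),(567,240),(553,411),(73,407)]),[(-l,w),(l,w),(l,-w),(-l,-w)],.078,K,W,[.6,0,1.5]);print('blue lid',x,r.tolist())
x,r=fitc(a([(115,322),(515,328)]),[(-.066,0),(.066,0)],.078,K,W,[.6,0,1.5]);print(' holes',x,r.tolist())
t=np.load('top0.npz')
E
```

```text
yellow lid [ 0.62128508  0.00329163 -0.04651241] [[0.6, 0.1], [-0.5, -0.4], [-0.2, 0.1], [0.1, 0.2]]
 holes [ 0.62079417  0.00363269 -0.04991944] [[0.0, -0.2], [-0.0, 0.2]]
blue seat [ 0.46730394 -0.01761883  1.46660889] [[-1.2, -0.7], [1.0, 0.1], [1.0, 0.3], [-0.8, 0.6]]
 pins [ 0.46866936 -0.0157423   1.46263878] [[-2.2, -0.1], [2.2, 0.3]]
blue lid [0.62484933 0.00436094 1.55298825] [[-0.4, 1.0], [0.4, -0.1], [0.5, 0.1], [-0.5, -1.0]]
 holes [0.62543974 0.0044236  1.55458478] [[-0.3, 0.0], [0.3, 0.0]]
```

Call:
servo_tool(
  steps="91 -11.3 2.9 0 0 0 2.7; 91 0 0 40 0 0 0; 91 0 0 45 0 0 0; 91 0 0 45 0 0 0; 91 0 0 35 0 0 0; 91 0 0 20 0 0 0; 91 0 0 9.8 0 0 0; 91 0 0 0 0 0 0; 91 0 0 0 0 0 0",
  squeeze=25,
)

```text
clock: 5.1
position: [0.6221, 0.0031, 0.1483]
ee_rot: [[-0.999, 0.047, 0.002], [0.047, 0.999, -0.0], [-0.002, -0.0, -1.0]]
contact_force: [0.6, 0.0, 1.0]
finger_gap: 0.989
```

```bash
python3 -c "
from h import *
snap('w2')"
```

```text
t 5.1 pos [0.6221 0.0031 0.1483] a 177.29 z [ 2.3e-03 -2.0e-04 -1.0e+00] gap 90.8 F [0.6 0.  1. ]
```

View pics/w2.png

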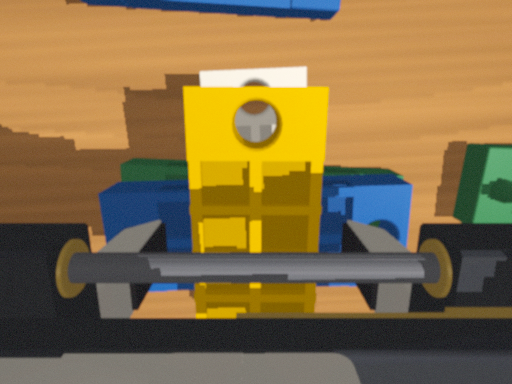

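```bash
cat >> h.py <<'E'
def bp(px,K,T,z):
    d=T[:3,:3]@np.linalg.inv(K)@np.array([px[0],px[1],1.]);t=(z-T[2,3])/d[2];return T[:3,3]+t*d
E
python3 - <<'E'
from h import *
d=np.load('w2.npz');K,W=d['K'],d['world_from_camera']
for p,n in(((257,122),'hole'),((184,87),'TL'),((328,87),'TR')):print(n,bp(p,K,W,.104))
E
```

```text
hole [0.56132407 0.00700411 0.104     ]
TL [ 0.54626751 -0.02142793  0.104     ]
TR [0.54900432 0.03586509 0.104     ]
```

Call:
servo_tool(
  steps="40 0 0 0 0 0 0; 40 0 0 0 0 0 0; 40 0 0 0 0 0 0; 40 0 0 0 0 0 0; 40 0 0 0 0 0 0",
  squeeze=25,
)

```text
clock: 5.65
position: [0.6216, 0.0026, 0.147]
ee_rot: [[-0.999, 0.048, 0.0], [0.048, 0.999, 0.0], [-0.0, 0.0, -1.0]]
contact_force: [0.2, -0.2, 0.9]
finger_gap: 0.628
```

Call:
servo_tool(
  steps="40 0 0 -10 0 0 0; 40 0 0 -25 0 0 0; 40 0 0 -40 0 0 0; 40 21 20 -40 0 0 0; 40 32 30 -30 0 0 0; 40 32 30 -10 0 0 0; 40 32 30 0 0 0 0; 40 10.5 11.2 0 0 0 0; 40 0 0 0 0 0 0; 40 0 0 0 0 0 0",
)

```text
clock: 6.65
position: [0.5024, 0.1276, 0.3004]
ee_rot: [[-0.999, 0.048, 0.001], [0.048, 0.999, -0.0], [-0.001, -0.0, -1.0]]
contact_force: [0.5, -0.5, -2.1]
finger_gap: 0.629
```

```bash
python3 -c "
from h import *
snap('w3')"
```

```text
t 6.65 pos [0.5024 0.1276 0.3004] a 177.27 z [ 1.e-03 -4.e-04 -1.e+00] gap 57.8 F [ 0.5 -0.5 -2.1]
```

View pics/w3.png

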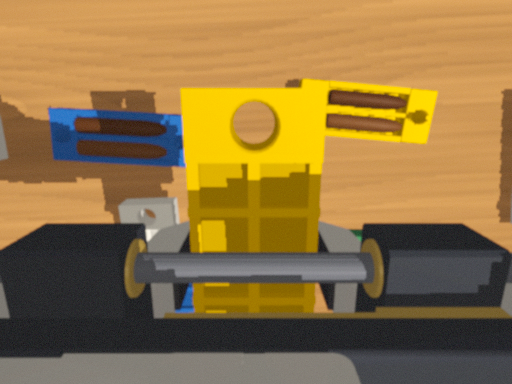

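```bash
python3 -c "
import cv2
a=cv2.imread('pics/w3.png')
cv2.imwrite('pics/w3z.png',cv2.resize(a[65:155,285:445],None,fx=5,fy=5,interpolation=cv2.INTER_CUBIC))
"
```

```text
(no output)
```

View pics/w3z.png

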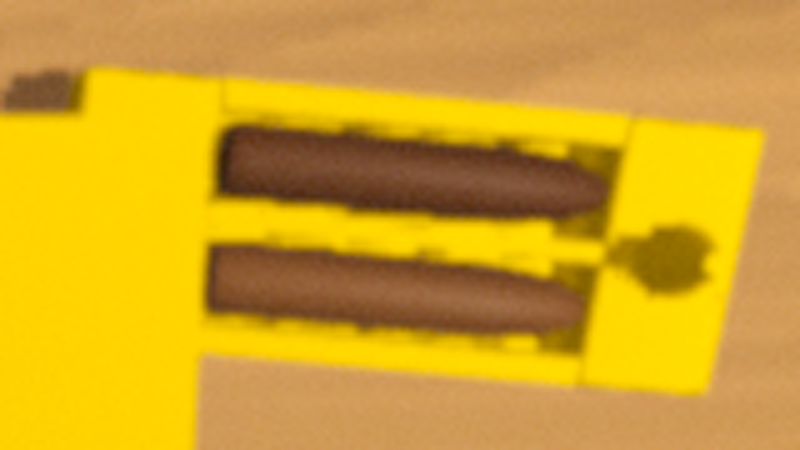

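```bash
python3 - <<'E'
from h import *
d=np.load('w3.npz');K,W=d['K'],d['world_from_camera']
b=lambda P:np.array(P)/5+[285,65]-.4
l,w=.074,.029
x,r=fitc(b([(88,68),(764,131),(707,394)]),[(-l,w),(l,w),(l,-w)],.024,K,W,[.45,.25,1.4]);print(x,r.tolist())
p=[bp(q,K,W,.024) for q in b([(88,68),(764,131),(707,394),(200,353)])];print(np.round(p,4))
B=p[2]-p[3];A=p[1]-p[0];print(np.arctan2(B[1],B[0]),np.arctan2(A[1],A[0]),np.linalg.norm(A),np.linalg.norm(p[2]-p[1]))
print(bp(b([(672,258)])[0],K,W,.03), proj([[.4497,.2585,0]],K,W))
E
```

```text
[0.45067734 0.25220824 1.43775071] [[-0.6, -0.1], [0.6, -0.4], [0.0, 0.7]]
[[0.4123 0.1834 0.024 ]
 [0.4322 0.3288 0.024 ]
 [0.4885 0.3216 0.024 ]
 [0.4739 0.2078 0.024 ]]
1.4431329880928232 1.434759973035427 0.14681385311371364 0.05678046405022871
[0.45770349 0.30830923 0.03      ] [[364.07458197 110.1177243 ]]
```

```bash
python3 - <<'E'
from h import *
from scipy.spatial.transform import Rotation
d=np.load('w3.npz');K,W=d['K'],d['world_from_camera']
p=np.load('wrist0.npz');T=p['world_from_camera'] if 'world_from_camera' in p else p['tool_from_camera']
print(proj([[.059,0,.0427],[.074,.029,.0427],[.074,-.029,.0427]],K,T))
E
```

```text
[[254.04410045 127.04391198]
 [327.56196839  88.42085554]
 [180.53139815  88.47340303]]
```

Call:
servo_tool(
  steps="40 15 32 0 0 0 0; 40 20 42 0 0 0 0; 40 15 32 0 0 0 0; 40 7.6 15.8 10 0 0 0; 40 0 0 12 0 0 7.9; 40 0 0 12 0 0 7.9; 40 0 0 12 0 0 7.9; 40 0 0 12 0 0 7.9; 40 0 0 12 0 0 7.9; 40 0 0 12 0 0 7.9",
)

```text
clock: 7.7
position: [0.4515, 0.2514, 0.2171]
ee_rot: [[-0.635, 0.773, -0.0], [0.773, 0.635, -0.0], [-0.0, -0.0, -1.0]]
contact_force: [0.0, 0.4, -1.5]
finger_gap: 0.63
```

Call:
servo_tool(
  steps="40 0 0 12 0 0 7.9; 40 0 0 12 0 0 7.9; 40 0 0 12 0 0 7.9; 40 0 0 12 0 0 7.9; 40 0 0 12 0 0 7.9; 40 0 0 8 0 0 8; 40 0 0 0 0 0 0; 40 0 0 0 0 0 0; 40 0 0 0 0 0 0",
)

```text
clock: 8.6
position: [0.451, 0.2521, 0.1504]
ee_rot: [[0.131, 0.991, 0.001], [0.991, -0.131, 0.0], [0.0, 0.001, -1.0]]
contact_force: [0.4, 1.1, -2.6]
finger_gap: 0.629
```

```bash
python3 -c "
from h import *
snap('w4')"
```

```text
t 8.6 pos [0.451  0.2521 0.1504] a 82.46 z [ 8.e-04  3.e-04 -1.e+00] gap 57.8 F [ 0.4  1.1 -2.6]
```

View pics/w4.png

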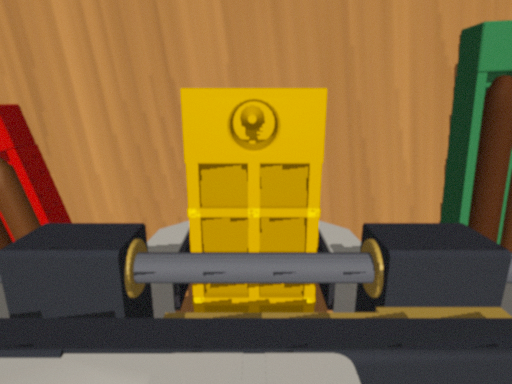

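```bash
python3 - <<'E'
from h import *
import cv2
a=cv2.imread('pics/w4.png');cv2.imwrite('pics/w4z.png',cv2.resize(a[80:170,205:305],None,fx=6,fy=6,interpolation=cv2.INTER_CUBIC))
p=np.load('wrist0.npz');T=p['world_from_camera'] if 'world_from_camera' in p else p['tool_from_camera'];K=p['K']
print(proj([[.059,0,.1064],[.059,0,.1264]],K,T), proj([[.059,0,.0427]],K,T))
E
```

```text
[[253.89580314 118.8742341 ]
 [253.86683533 117.27840143]] [[254.04410045 127.04391198]]
```

View pics/w4z.png

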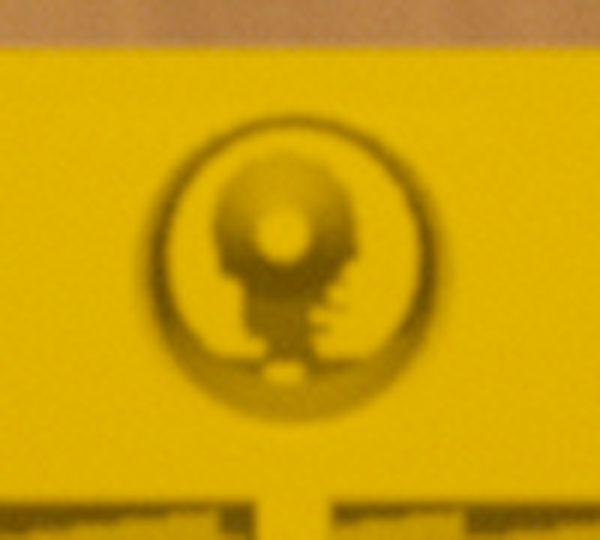

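Call:
servo_tool(
  steps="40 -1 -0.7 10 0 0 0; 40 0 0 10 0 0 0; 40 0 0 8 0 0 0; 40 0 0 6 0 0 0; 40 0 0 4 0 0 0; 40 0 0 4 0 0 0; 40 0 0 4 0 0 0; 40 0 0 4 0 0 0; 40 0 0 2 0 0 0; 40 0 0 0 0 0 0",
)

```text
clock: 9.65
position: [0.4493, 0.2514, 0.0978]
ee_rot: [[0.133, 0.991, -0.0], [0.991, -0.133, -0.0], [-0.0, -0.0, -1.0]]
contact_force: [-0.3, -0.4, -0.1]
finger_gap: 0.63
```

Call:
servo_tool(
  steps="40 0 0 1.5 0 0 0; 40 0 0 1.5 0 0 0; 40 0 0 1 0 0 0; 40 0 0 0 0 0 0",
)

```text
clock: 10.05
position: [0.4493, 0.2514, 0.094]
ee_rot: [[0.133, 0.991, -0.0], [0.991, -0.133, -0.0], [-0.0, -0.0, -1.0]]
contact_force: [0.6, 0.8, -1.6]
finger_gap: 0.634
```

```bash
python3 -c "
from h import *
snap('w5')"
```

```text
t 10.05 pos [0.4493 0.2514 0.094 ] a 82.34 z [-1.e-04 -0.e+00 -1.e+00] gap 58.2 F [ 0.6  0.8 -1.6]
```

View pics/w5.png

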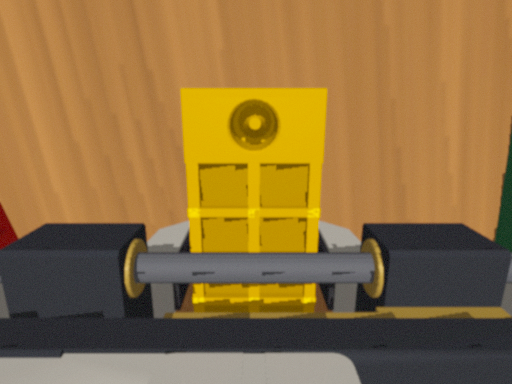

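Call:
servo_tool(
  steps="40 0 0 0.8 0 0 0; 58 0 0 0 0 0 0; 66 0 0 0 0 0 0; 76 0 0 0 0 0 0; 80 0 0 0 0 0 0; 80 0 0 -10 0 0 0; 80 0 0 -30 0 0 0; 80 0 0 -40 0 0 0; 80 0 0 -40 0 0 -6.7; 91 0 0 -37 0 0 0",
)

```text
clock: 11.1
position: [0.4492, 0.2514, 0.253]
ee_rot: [[0.014, 1.0, 0.001], [1.0, -0.014, 0.001], [0.001, 0.001, -1.0]]
contact_force: [1.0, 0.0, -0.5]
finger_gap: 0.923
```

```bash
python3 -c "
from h import *
snap('w6')"
```

```text
t 11.1 pos [0.4492 0.2514 0.253 ] a 89.22 z [ 1.3e-03  6.0e-04 -1.0e+00] gap 84.7 F [ 1.   0.  -0.5]
```

View pics/w6.png

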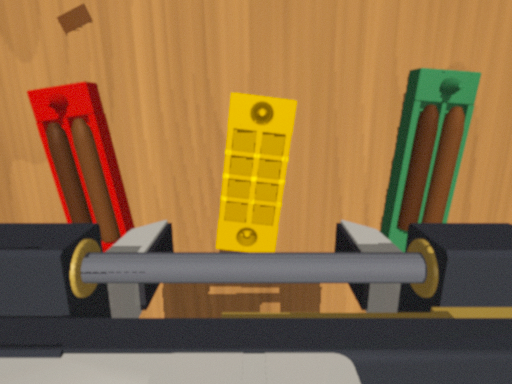

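Call:
servo_tool(
  steps="91 -34.2 22.6 0 0 0 0; 91 -34.2 22.6 0 0 0 0; 91 -34.2 22.6 0 0 0 0; 91 -34.2 22.6 0 0 0 0; 91 -34.2 22.6 0 0 0 0; 91 -34.2 22.6 0 0 0 0; 91 -34.2 22.6 0 0 0 0; 91 -34.5 22.8 0 0 0 0; 91 0 0 0 0 0 0; 91 0 0 0 0 0 0",
)

```text
clock: 12.15
position: [0.6257, -0.0262, 0.2501]
ee_rot: [[0.019, 1.0, -0.001], [1.0, -0.019, 0.0], [0.0, -0.001, -1.0]]
contact_force: [0.6, 0.7, 0.6]
finger_gap: 0.993
```

```bash
python3 -c "
from h import *
snap('w7')
a=cv2.imread('pics/w7.png');cv2.imwrite('pics/w7z.png',cv2.resize(a[40:260,140:380],None,fx=2.5,fy=2.5,interpolation=cv2.INTER_CUBIC))"
```

```text
t 12.15 pos [ 0.6257 -0.0262  0.2501] a 88.93 z [-5.e-04  5.e-04 -1.e+00] gap 91.2 F [0.6 0.7 0.6]
```

View pics/w7.png

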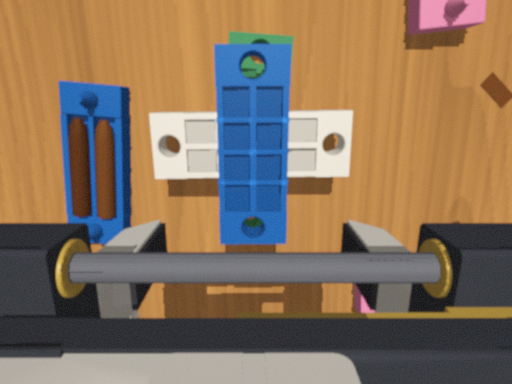

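View pics/w7z.png

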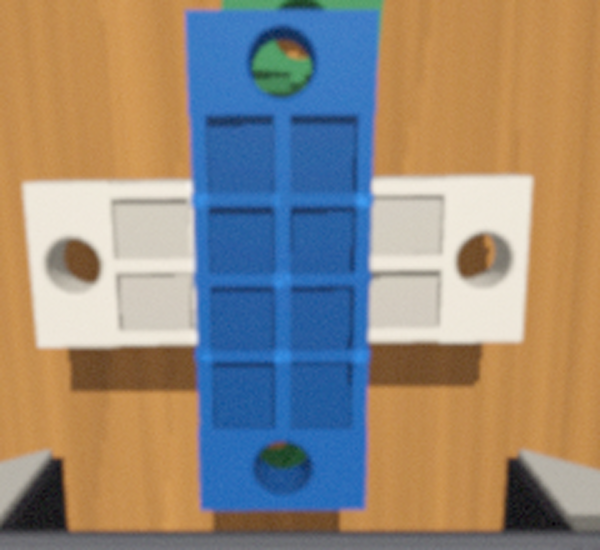

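```bash
python3 - <<'E'
from h import *
d=np.load('w7.npz');K,W=d['K'],d['world_from_camera']
a=lambda P:np.array(P)/2.5+[140,40]-.3
l,w=.081,.029
print('blid',*fitc(a([(186,12),(381,12),(365,508),(202,511)]),[(l,w),(l,-w),(-l,-w),(-l,w)],.078,K,W,[.6,0,1.57]))
print('holes',*fitc(a([(282,62),(283,468)]),[(.066,0),(-.066,0)],.078,K,W,[.6,0,1.57]))
l=.088
print('wlid',*fitc(a([(23,184),(533,177),(523,342),(38,347)]),[(-l,w),(l,w),(l,-w),(-l,-w)],.052,K,W,[.6,0,0]))
a=cv2.imread('pics/w7.png');cv2.imwrite('pics/w7s.png',cv2.resize(a[70:250,50:150],None,fx=3.3,fy=3.3,interpolation=cv2.INTER_CUBIC))
E
```

```text
blid [0.6261391  0.00340824 1.55220605] [[ 0.1 -0.4]
 [-0.3 -0.4]
 [ 0.6  1.1]
 [-0.4 -0. ]]
holes [0.6258291  0.00422597 1.55349263] [[-0.  -0.2]
 [ 0.   0.3]]
wlid [ 0.62456837  0.00528688 -0.00687281] [[ 0.2 -0.1]
 [-0.1  0.2]
 [-0.3 -0.2]
 [ 0.2  0.1]]
```

View pics/w7s.png

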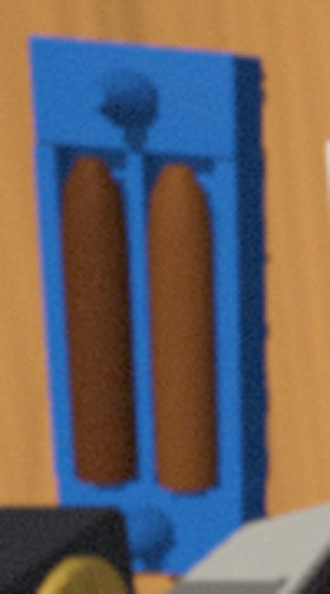

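```bash
python3 - <<'E'
from h import *
d=np.load('w7.npz');K,W=d['K'],d['world_from_camera']
a=lambda P:np.array(P)/3.3+[50,70]-.35
l,w=.081,.029
c=a([(30,38),(235,57)]);p=a([(130,97),(148,533)])
print(fitc(c,[(l,w),(l,-w)],.024,K,W,[.47,0,1.46]))
for z in(.03,.036):print(fitc(p,[(.066,0),(-.066,0)],z,K,W,[.47,0,1.46]))
E
```

```text
(array([ 0.46726744, -0.0190765 ,  1.464476  ]), array([[-0.5,  0. ],
       [ 0.5, -0. ]]))
(array([ 0.46906681, -0.01711989,  1.46374003]), array([[ 0. , -0.5],
       [-0.1,  0.7]]))
(array([ 0.47205311, -0.01623493,  1.46138318]), array([[ 0.2, -1.7],
       [-0.2,  2.1]]))
```

Call:
servo_tool(
  steps="91 0 0 30 0 0 0; 91 0 0 40 0 0 0; 91 0 0 30 0 0 0; 91 0 0 18 0 0 0; 91 0 0 8 0 0 0; 91 0 0 3.4 0 0 0; 91 0 0 0 0 0 0; 40 0 0 0 0 0 0; 40 0 0 0 0 0 0; 40 0 0 0 0 0 0",
  squeeze=35,
)

```text
clock: 13.2
position: [0.6261, -0.0256, 0.1217]
ee_rot: [[0.017, 1.0, 0.001], [1.0, -0.017, -0.0], [-0.0, 0.001, -1.0]]
contact_force: [0.3, 0.2, -0.4]
finger_gap: 0.774
```

Call:
servo_tool(
  steps="40 0 0 0 0 0 0; 40 0 0 0 0 0 0; 40 0 0 0 0 0 0",
)

```text
clock: 13.5
position: [0.6258, -0.0256, 0.1211]
ee_rot: [[0.017, 1.0, 0.0], [1.0, -0.017, 0.0], [0.0, 0.0, -1.0]]
contact_force: [-0.8, -1.2, 1.8]
finger_gap: 0.629
```

```bash
python3 -c "
from h import *
snap('w8')"
```

```text
t 13.5 pos [ 0.6258 -0.0256  0.1211] a 89.03 z [ 2.e-04  0.e+00 -1.e+00] gap 57.7 F [-0.8 -1.2  1.8]
```

View pics/w8.png

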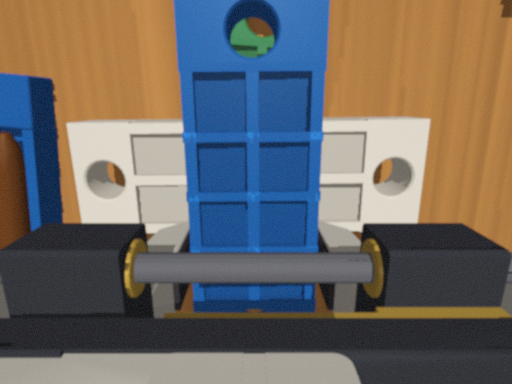

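Call:
servo_tool(
  steps="40 0 0 -10 0 0 0; 40 0 0 -25 0 0 0; 40 -3 -20 -25 0 0 0; 40 -5 -35 0 0 0 0; 40 -5 -35 0 0 0 0; 40 -5 -35 0 0 0 5.2; 40 -2 -20 0 0 0 0; 40 -3.6 -15.8 0 0 0 0; 40 0 0 0 0 0 0; 40 0 0 0 0 0 0",
)

```text
clock: 14.55
position: [0.465, -0.0433, 0.1815]
ee_rot: [[0.108, 0.994, 0.002], [0.994, -0.108, -0.0], [-0.0, 0.002, -1.0]]
contact_force: [0.5, -0.8, -0.9]
finger_gap: 0.628
```

```bash
python3 -c "
from h import *
snap('w9')
p=np.load('wrist0.npz');T=p['world_from_camera'];K=p['K']
print(proj([[.0955,0,.0431],[.0955,0,.18-.044]],K,T))
a=cv2.imread('pics/w9.png');cv2.imwrite('pics/w9z.png',cv2.resize(a[0:90,190:310],None,fx=6,fy=6,interpolation=cv2.INTER_CUBIC))"
```

```text
t 14.55 pos [ 0.465  -0.0433  0.1815] a 83.82 z [ 1.8e-03 -3.0e-04 -1.0e+00] gap 57.7 F [ 0.5 -0.8 -0.9]Traceback (most recent call last):
  File "<string>", line 4, in <module>
    p=np.load('wrist0.npz');T=p['world_from_camera'];K=p['K']
                              ~^^^^^^^^^^^^^^^^^^^^^
    raise KeyError(f"{key} is not a file in the archive") from None
KeyError: 'world_from_camera is not a file in the archive'
```

View pics/w9.png

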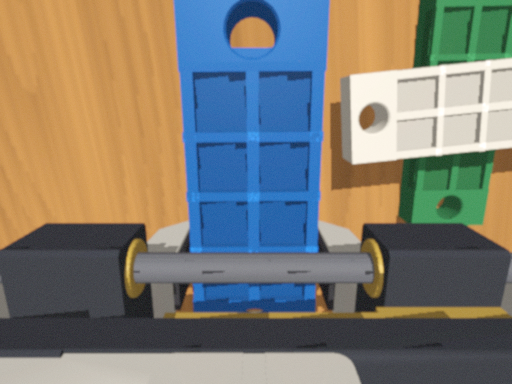

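Call:
servo_tool(
  steps="40 -3.2 -0.4 10 0 0 0; 40 0 0 15 0 0 0; 40 0 0 10 0 0 0; 40 0 0 5 0 0 0; 40 0 0 0 0 0 0; 40 0 0 0 0 0 0",
)

```text
clock: 15.2
position: [0.4638, -0.0463, 0.1409]
ee_rot: [[0.107, 0.994, 0.0], [0.994, -0.107, 0.0], [0.0, 0.0, -1.0]]
contact_force: [-0.3, -0.1, -1.0]
finger_gap: 0.628
```

```bash
cat >> h.py <<'E'
def chk(tag,hx,hz,box_):
    p,W=snap(tag);T=p['tool_from_camera'];K=p['K'];s=sensors.sense();z=s['position'][2]
    print('hole top',proj([[hx,0,hz]],K,T),'pin tip',proj([[hx,0,z-.044]],K,T),'mm/px',1e3*(z-.044+.092)/327)
    x0,y0,x1,y1=box_
    cv2.imwrite(f'pics/{tag}z.png',cv2.resize(p['color'][y0:y1,x0:x1],None,fx=6,fy=6,interpolation=cv2.INTER_CUBIC))
E
python3 -c "
from h import *
chk('w10',.0955,.0431,(190,0,310,90))"
```

```text
t 15.2 pos [ 0.4638 -0.0463  0.1409] a 83.85 z [ 1.e-04  1.e-04 -1.e+00] gap 57.6 F [-0.3 -0.1 -1. ]
hole top [[252.72144992  29.37854178]] pin tip [[252.87070438  50.72040545]] mm/px 0.5783453669863524
```

View pics/w10z.png

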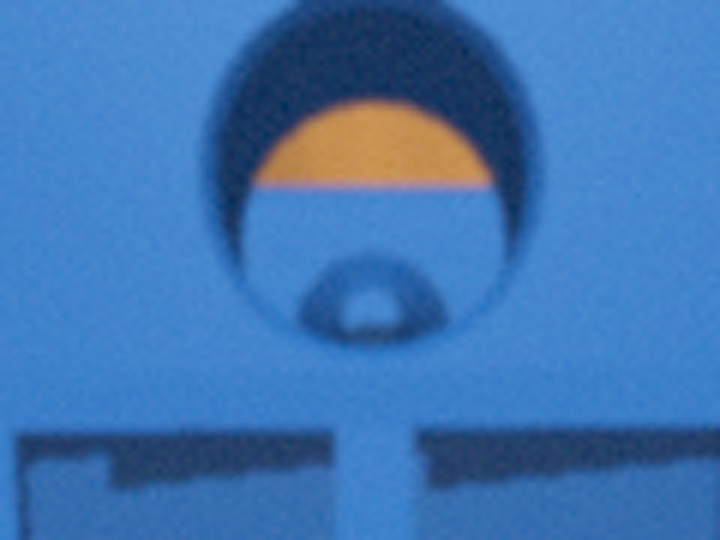

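Call:
servo_tool(
  steps="40 -0.6 -0.4 8 0 0 0; 40 0 0 10 0 0 0; 40 0 0 8 0 0 0; 40 0 0 5 0 0 0; 40 0 0 4 0 0 0; 40 0 0 4 0 0 0; 40 0 0 3 0 0 0; 40 0 0 3 0 0 0; 40 0 0 1 0 0 0; 40 0 0 0 0 0 0",
)

```text
clock: 16.25
position: [0.4631, -0.0468, 0.0948]
ee_rot: [[0.107, 0.994, 0.0], [0.994, -0.107, 0.0], [0.0, 0.0, -1.0]]
contact_force: [-0.4, 0.8, -1.3]
finger_gap: 0.627
```

```bash
python3 -c "
from h import *
chk('w11',.0955,.0431,(190,0,310,90))"
```

```text
t 16.25 pos [ 0.4631 -0.0468  0.0948] a 83.83 z [ 0.e+00  1.e-04 -1.e+00] gap 57.6 F [-0.4  0.8 -1.3]
hole top [[252.72132734  29.37866016]] pin tip [[252.75018108  33.50354781]] mm/px 0.43698863439201174
```

View pics/w11z.png

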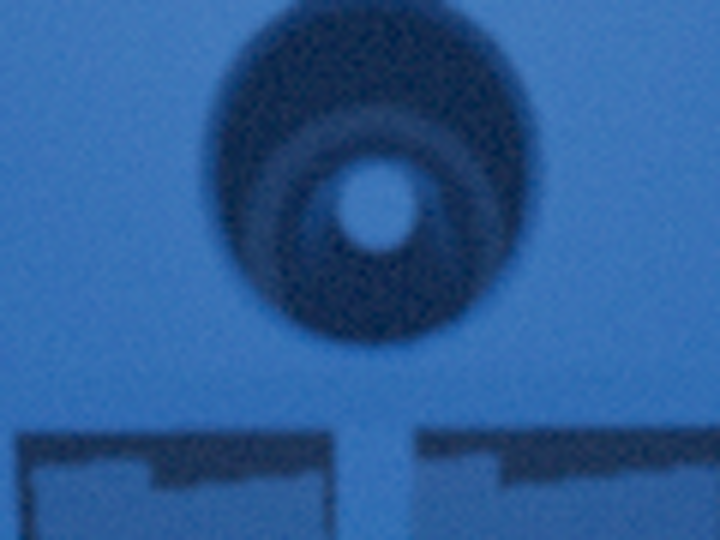

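Call:
servo_tool(
  steps="40 0 0 1.2 0 0 0; 60 0 0 0 0 0 0; 68 0 0 0 0 0 0; 72 0 0 0 0 0 0; 72 0 0 0 0 0 0; 72 0 0 -8 0 0 0; 72 0 0 -20 0 0 0; 72 0 0 -35 0 0 0; 72 0 0 -45 0 0 0; 80 0 0 -45 0 0 -8",
)

```text
clock: 17.3
position: [0.4626, -0.0467, 0.2487]
ee_rot: [[-0.034, 0.999, -0.0], [0.999, 0.034, 0.0], [0.0, -0.0, -1.0]]
contact_force: [1.3, -0.6, -0.2]
finger_gap: 0.838
```

```bash
python3 -c "
from h import *
snap('w12')"
```

```text
t 17.3 pos [ 0.4626 -0.0467  0.2487] a 91.93 z [-3.e-04  2.e-04 -1.e+00] gap 76.9 F [ 1.3 -0.6 -0.2]
```

View pics/w12.png

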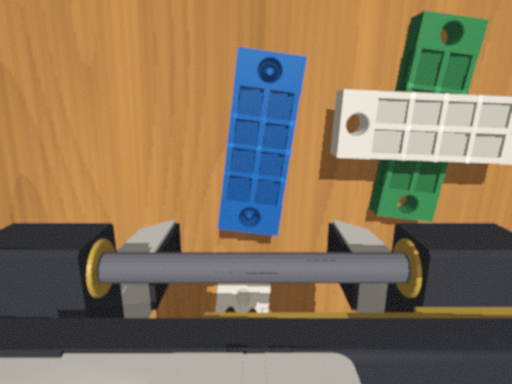

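Call:
servo_tool(
  steps="91 0 0 0 0 0 -8.5; 91 0 0 0 0 0 -8.5; 91 0 0 0 0 0 -8.5; 91 0 0 0 0 0 -8.5; 91 0 0 0 0 0 -8.5; 91 0 0 0 0 0 -8.5; 91 0 0 0 0 0 -8.5; 91 0 0 0 0 0 -8.5; 91 0 0 0 0 0 -8.5; 91 0 0 0 0 0 -8.5",
)

```text
clock: 18.35
position: [0.463, -0.0468, 0.247]
ee_rot: [[-0.999, 0.05, 0.0], [0.05, 0.999, 0.0], [-0.0, 0.0, -1.0]]
contact_force: [-0.1, -1.0, -0.0]
finger_gap: 0.995
```

Call:
servo_tool(
  steps="91 0 0 0 0 0 -2.7; 91 -40 13 0 0 0 0; 91 -45 15 0 0 0 0; 91 -40 13 0 0 0 0; 91 -36.5 11 0 0 0 0; 91 0 0 0 0 0 0; 91 0 0 0 0 0 0",
)

```text
clock: 19.05
position: [0.6249, 0.0042, 0.246]
ee_rot: [[-1.0, 0.008, -0.001], [0.008, 1.0, 0.0], [0.001, 0.0, -1.0]]
contact_force: [-0.9, -0.5, -0.1]
finger_gap: 0.993
```

```bash
python3 -c "
from h import *
snap('w13')
a=cv2.imread('pics/w13.png');cv2.imwrite('pics/w13z.png',cv2.resize(a[40:260,140:380],None,fx=2.5,fy=2.5,interpolation=cv2.INTER_CUBIC))"
```

```text
t 19.05 pos [0.6249 0.0042 0.246 ] a 179.56 z [-1.5e-03  1.0e-04 -1.0e+00] gap 91.2 F [-0.9 -0.5 -0.1]
```

View pics/w13.png

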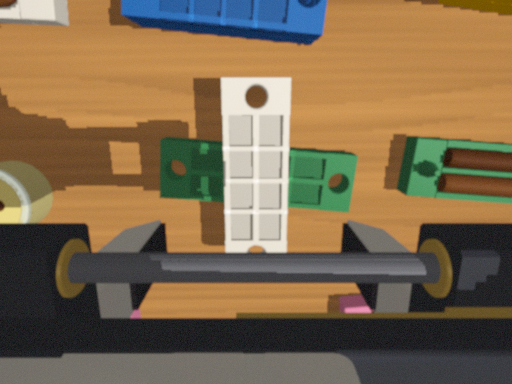

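View pics/w13z.png

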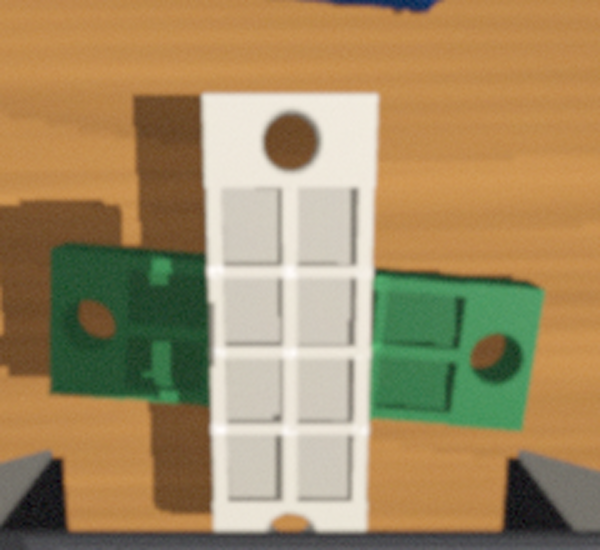

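```bash
python3 - <<'E'
from h import *
d=np.load('w13.npz');K,W=d['K'],d['world_from_camera']
a=lambda P:np.array(P)/2.5+[140,40]-.3
l,w=.088,.029
print('wlid',*fitc(a([(202,93),(379,93),(292,141)]),[(-l,-w),(-l,w),(-.073,0)],.052,K,W,[.6,0,0]))
l=.095
print('glid',*fitc(a([(55,246),(543,290),(521,430),(51,393)]),[(-l,w),(l,w),(l,-w),(-l,-w)],.026,K,W,[.6,0,1.5]))
print('holes',*fitc(a([(97,319),(497,358)]),[(-.08,0),(.08,0)],.026,K,W,[.6,0,1.5]))
E
```

```text
wlid [ 0.62394658  0.00607134 -0.00553046] [[ 0.6  0.2]
 [-0.2  0. ]
 [-0.4 -0.3]]
glid [0.62627203 0.00735699 1.47636421] [[-1.5  0.1]
 [ 1.5 -0.3]
 [ 0.6  0.7]
 [-0.7 -0.2]]
holes [0.62511439 0.0090703  1.46332072] [[-1.5 -0.1]
 [ 1.5  0.3]]
```

Call:
servo_tool(
  steps="91 0.5 1.5 30 0 0 0; 91 0 0 45 0 0 0; 91 0 0 40 0 0 0; 91 0 0 20 0 0 0; 91 0 0 10 0 0 0; 91 0 0 6.3 0 0 0; 91 0 0 0 0 0 0; 40 0 0 0 0 0 0; 40 0 0 0 0 0 0; 40 0 0 0 0 0 0",
)

```text
clock: 20.1
position: [0.6249, 0.0054, 0.0963]
ee_rot: [[-1.0, 0.008, 0.002], [0.008, 1.0, -0.0], [-0.002, -0.0, -1.0]]
contact_force: [-0.1, -1.2, 0.8]
finger_gap: 0.781
```

Call:
servo_tool(
  steps="40 0 0 0 0 0 0; 40 0 0 0 0 0 0; 40 0 0 0 0 0 0",
)

```text
clock: 20.4
position: [0.6247, 0.0055, 0.0957]
ee_rot: [[-1.0, 0.008, 0.001], [0.008, 1.0, 0.0], [-0.001, 0.0, -1.0]]
contact_force: [-0.2, 1.2, 3.6]
finger_gap: 0.631
```

```bash
python3 -c "
from h import *
chk('w14',.073,.0427,(190,30,310,130))"
```

```text
t 20.4 pos [0.6247 0.0055 0.0957] a 179.54 z [ 5.e-04  1.e-04 -1.e+00] gap 58.0 F [-0.2  1.2  3.6]
hole top [[254.43062441  91.40307072]] pin tip [[254.38687276  92.01974613]] mm/px 0.43936334062961724
```

View pics/w14.png

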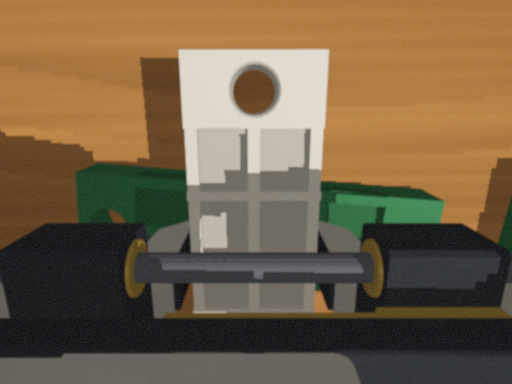

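Call:
servo_tool(
  steps="40 0 0 -10 0 0 0; 40 0 0 -25 0 0 0; 40 0 0 -40 0 0 0; 40 0 0 -45 0 0 0; 40 21 -24 -35 0 0 0; 40 30 -32 -30 0 0 0; 40 32 -35 -20 0 0 0; 40 28 -30 0 0 0 0; 40 10.6 -13.5 0 0 0 0; 40 0 0 0 0 0 0",
)

```text
clock: 21.45
position: [0.5031, -0.1269, 0.2988]
ee_rot: [[-1.0, 0.011, 0.0], [0.011, 1.0, -0.001], [-0.0, -0.001, -1.0]]
contact_force: [-0.2, 1.1, -1.6]
finger_gap: 0.627
```

Call:
servo_tool(
  steps="40 0 0 0 0 0 0",
)

```text
clock: 21.55
position: [0.5046, -0.1252, 0.2984]
ee_rot: [[-1.0, 0.009, 0.001], [0.009, 1.0, 0.0], [-0.001, 0.0, -1.0]]
contact_force: [-0.3, -0.4, -2.2]
finger_gap: 0.629
```

```bash
python3 -c "
from h import *
snap('w15')
a=cv2.imread('pics/w15.png');cv2.imwrite('pics/w15z.png',cv2.resize(a[60:220,20:190],None,fx=4,fy=3.7,interpolation=cv2.INTER_CUBIC))"
```

```text
t 21.55 pos [ 0.5046 -0.1252  0.2984] a 179.48 z [ 7.e-04  3.e-04 -1.e+00] gap 57.8 F [-0.3 -0.4 -2.2]
```

View pics/w15.png

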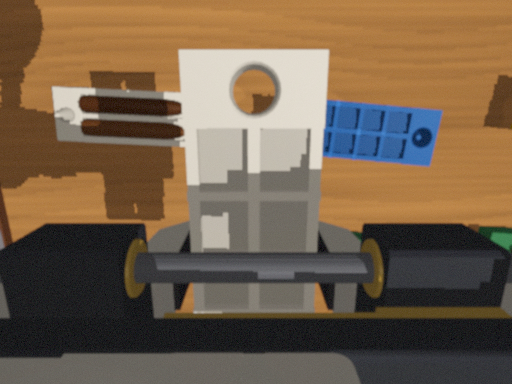

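View pics/w15z.png

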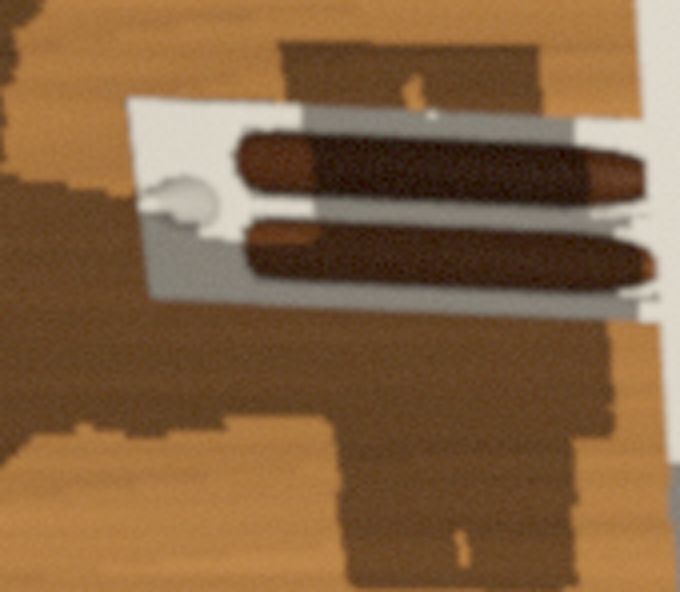

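```bash
python3 - <<'E'
from h import *
d=np.load('w15.npz');K,W=d['K'],d['world_from_camera']
a=lambda P:np.array(P)/[4,3.7]+[20,60]-.35
P=[bp(q,K,W,.024) for q in a([(128,98),(151,298),(640,118),(655,322)])];P=np.array(P)
A=P[2]-P[0];B=P[3]-P[1];t1,t2=np.arctan2(A[1],A[0]),np.arctan2(B[1],B[0]);print(t1,t2,np.linalg.norm(P[1]-P[0]))
t=(t1+t2)/2;m=(P[0]+P[1])/2;print('seat',m[:2]+.088*np.array([np.cos(t),np.sin(t)]),t)
q=bp(a([(185,200)])[0],K,W,.032);print('pin',q[:2]+.073*np.array([np.cos(t),np.sin(t)]))
# calibrate on the closed blue lid right end: corners, z .050
for u in((438,110),(432,165)):print(bp(u,K,W,.050))
E
```

```text
1.5208465389005261 1.5098142301898465 0.057595856982883206
seat [ 0.4515884  -0.25449558] 1.5153303845451864
pin [ 0.45059582 -0.2526383 ]
[0.44587094 0.06148253 0.05      ]
[0.50237095 0.06289176 0.05      ]
```

Call:
servo_tool(
  steps="40 12 -30 0 0 0 0; 40 16 -40 0 0 0 0; 40 14 -37 0 0 0 0; 40 9.3 -22.5 8 0 0 0; 40 0 0 12 0 0 7.7; 40 0 0 12 0 0 7.7; 40 0 0 12 0 0 7.7; 40 0 0 12 0 0 7.7; 40 0 0 12 0 0 7.7; 40 0 0 12 0 0 7.7",
)

```text
clock: 22.6
position: [0.4532, -0.2534, 0.2171]
ee_rot: [[-0.684, 0.73, -0.0], [0.73, 0.684, 0.001], [0.001, 0.0, -1.0]]
contact_force: [0.5, -0.3, -1.9]
finger_gap: 0.63
```

Call:
servo_tool(
  steps="40 0 0 12 0 0 7.7; 40 0 0 12 0 0 7.7; 40 0 0 12 0 0 7.7; 40 0 0 12 0 0 7.7; 40 0 0 12 0 0 7.7; 40 0 0 8 0 0 8; 40 0 0 0 0 0 0; 40 0 0 0 0 0 0; 40 0 0 0 0 0 0",
)

```text
clock: 23.5
position: [0.4528, -0.2542, 0.1504]
ee_rot: [[0.052, 0.999, 0.001], [0.999, -0.052, -0.0], [-0.0, 0.001, -1.0]]
contact_force: [0.0, 0.6, -1.3]
finger_gap: 0.622
```

```bash
python3 -c "
from h import *
chk('w16',.0735,.0437,(190,30,310,130))"
```

```text
t 23.5 pos [ 0.4528 -0.2542  0.1504] a 87.04 z [ 7.e-04 -4.e-04 -1.e+00] gap 57.1 F [ 0.   0.6 -1.3]
hole top [[252.8246594   90.04873898]] pin tip [[252.95428422  93.66339634]] mm/px 0.6068707294433537
```

View pics/w16.png

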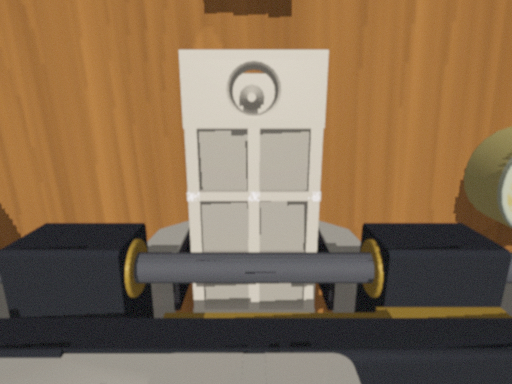

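View pics/w16z.png

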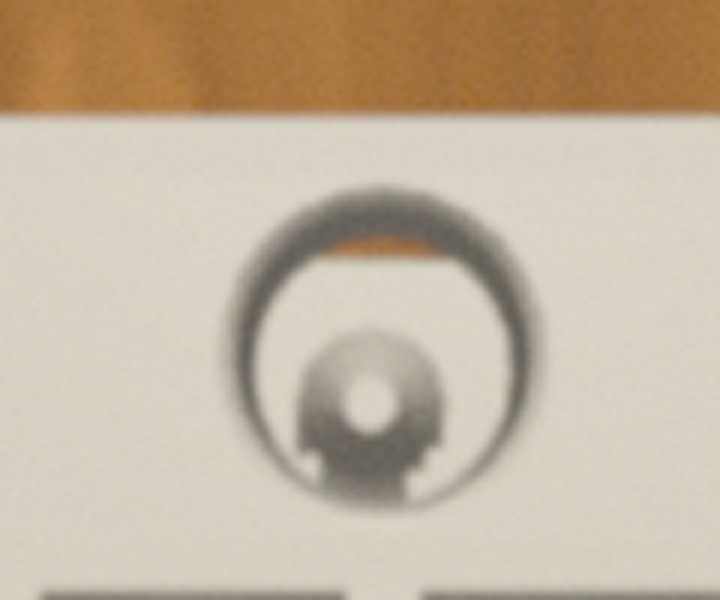

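Call:
servo_tool(
  steps="40 -2.5 -1 5 0 0 0; 40 0 0 10 0 0 0; 40 0 0 8 0 0 0; 40 0 0 3 0 0 0; 40 0 0 0 0 0 0; 40 0 0 0 0 0 0",
)

```text
clock: 24.15
position: [0.4511, -0.2568, 0.1239]
ee_rot: [[0.055, 0.998, -0.0], [0.998, -0.055, 0.0], [0.0, -0.0, -1.0]]
contact_force: [0.1, 0.3, -1.2]
finger_gap: 0.632
```

```bash
python3 -c "
from h import *
chk('w17',.0735,.0437,(190,30,310,130))"
```

```text
t 24.15 pos [ 0.4511 -0.2568  0.1239] a 86.84 z [-0.e+00  2.e-04 -1.e+00] gap 58.0 F [ 0.1  0.3 -1.2]
hole top [[252.82157883  90.05143753]] pin tip [[252.90888532  92.47073807]] mm/px 0.5263120552420854
```

View pics/w17z.png

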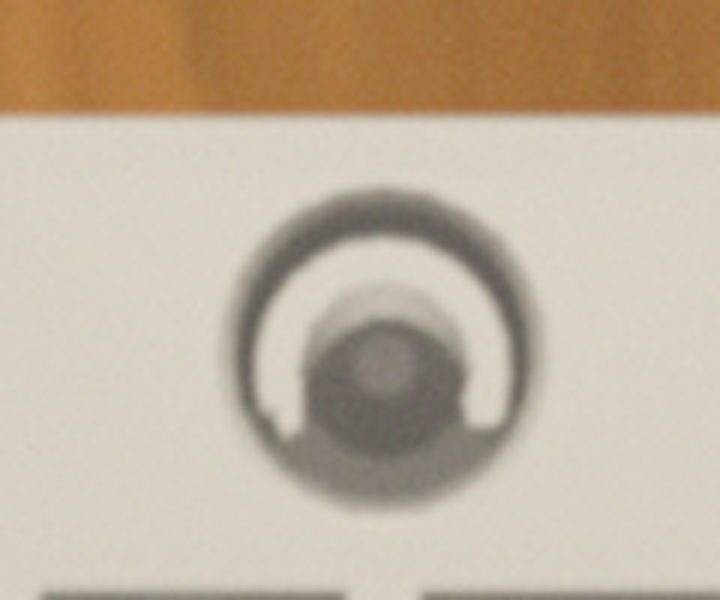

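Call:
servo_tool(
  steps="40 0 0 4 0 0 0; 40 0 0 5 0 0 0; 40 0 0 5 0 0 0; 40 0 0 4 0 0 0; 40 0 0 4 0 0 0; 40 0 0 4 0 0 0; 40 0 0 2 0 0 0; 40 0 0 1 0 0 0; 40 0 0 0 0 0 0; 40 0 0 0 0 0 0",
)

```text
clock: 25.2
position: [0.4511, -0.2568, 0.0951]
ee_rot: [[0.055, 0.998, 0.0], [0.998, -0.055, -0.0], [-0.0, 0.0, -1.0]]
contact_force: [0.9, 0.1, -1.7]
finger_gap: 0.631
```

```bash
python3 -c "
from h import *
chk('w18',.0735,.0437,(190,30,310,130))"
```

```text
t 25.2 pos [ 0.4511 -0.2568  0.0951] a 86.84 z [ 3.e-04 -1.e-04 -1.e+00] gap 57.9 F [ 0.9  0.1 -1.7]
hole top [[252.82164952  90.05147783]] pin tip [[252.84309087  90.64569411]] mm/px 0.43770383969917487
```

View pics/w18z.png

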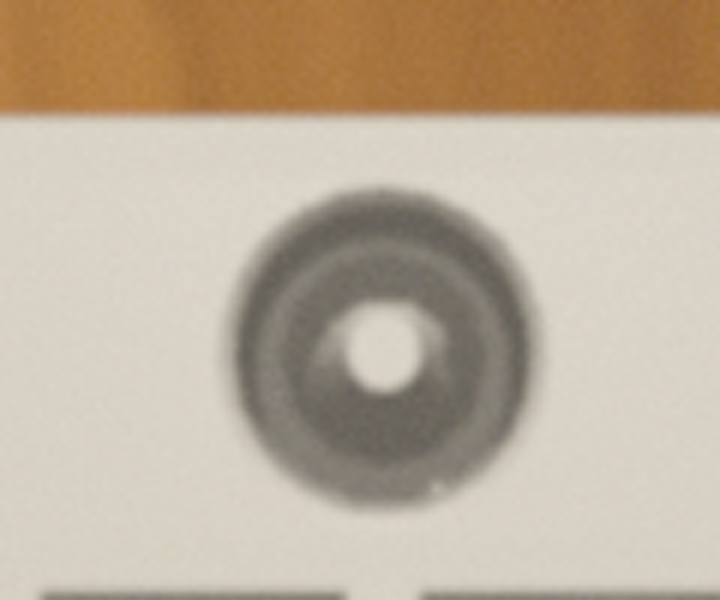

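Call:
servo_tool(
  steps="40 0 0 1.2 0 0 0; 60 0 0 0 0 0 0; 68 0 0 0 0 0 0; 76 0 0 0 0 0 0; 80 0 0 0 0 0 0; 80 0 0 -8 0 0 0; 80 0 0 -22 0 0 0; 80 0 0 -40 0 0 0; 91 0 0 -45 0 0 0; 91 0 0 -40 0 0 0",
)

```text
clock: 26.25
position: [0.4509, -0.2567, 0.2515]
ee_rot: [[0.055, 0.998, 0.001], [0.998, -0.055, -0.001], [-0.001, 0.001, -1.0]]
contact_force: [0.7, -0.7, -0.2]
finger_gap: 0.973
```

```bash
python3 -c "
from h import *
snap('w19')"
```

```text
t 26.25 pos [ 0.4509 -0.2567  0.2515] a 86.84 z [ 1.e-03 -7.e-04 -1.e+00] gap 89.3 F [ 0.7 -0.7 -0.2]
```

View pics/w19.png

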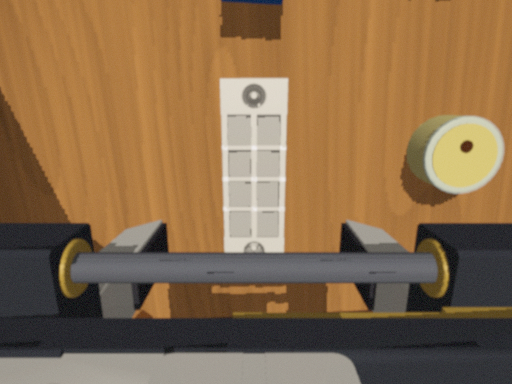

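Call:
servo_tool(
  steps="91 34.3 20 0 0 0 0; 91 34.3 20 0 0 0 0; 91 34.3 20 0 0 0 0; 91 34.3 20 0 0 0 0; 91 34.3 20 0 0 0 0; 91 34.3 20 0 0 0 0; 91 34.3 20 0 0 0 0; 91 34.3 20 0 0 0 0; 91 0 0 0 0 0 2.6; 91 0 0 0 0 0 0",
)

```text
clock: 27.3
position: [0.6261, 0.0096, 0.2487]
ee_rot: [[0.099, 0.995, -0.0], [0.995, -0.099, -0.0], [-0.0, -0.0, -1.0]]
contact_force: [-0.1, 0.4, 0.1]
finger_gap: 0.991
```

```bash
python3 -c "
from h import *
snap('w20')
a=cv2.imread('pics/w20.png');cv2.imwrite('pics/w20z.png',cv2.resize(a[0:260,140:380],None,fx=2.3,fy=2.3,interpolation=cv2.INTER_CUBIC))"
```

```text
t 27.3 pos [0.6261 0.0096 0.2487] a 84.33 z [-3.e-04 -0.e+00 -1.e+00] gap 91.0 F [-0.1  0.4  0.1]
```

View pics/w20z.png

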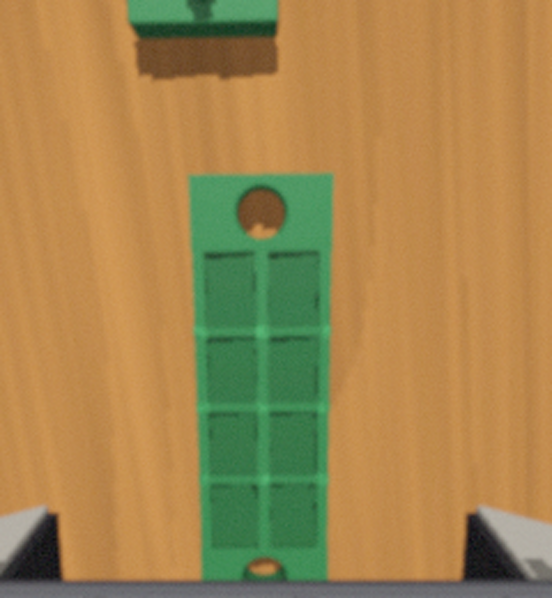

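```bash
python3 - <<'E'
from h import *
d=np.load('w20.npz');K,W=d['K'],d['world_from_camera']
a=lambda P:np.array(P)/2.3+[140,0]-.3
l,w=.095,.029
x,r=fitc(a([(190,175),(332,175),(261,212)]),[(l,w),(l,-w),(.08,0)],.026,K,W,[.6,0,1.5]);print(x,np.degrees(x[2]),r)
l1,l2=[bp(q,K,W,.026) for q in a([(202,572),(327,572)])];print((l1+l2)/2)
x,r=fitc(a([(131,23),(277,22)]),[(-l,w),(-l,-w)],.024,K,W,[.6,.25,1.5]);print('gseat',x,np.degrees(x[2]),r)
E
```

```text
[0.62583479 0.00658242 1.47154993] 84.3136000575538 [[-1.  -0.3]
 [ 1.  -0.3]
 [ 0.   0.7]]
[ 0.61979097 -0.06961946  0.026     ]
gseat [0.62788662 0.25228153 1.47857474] 84.71609217649709 [[-1.5  0.1]
 [ 1.5 -0. ]]
```

Call:
servo_tool(
  steps="91 -2.6 0 30 0 0 0; 91 0 0 45 0 0 0; 91 0 0 45 0 0 0; 91 0 0 30 0 0 0; 91 0 0 18 0 0 0; 91 0 0 10 0 0 0; 91 0 0 0 0 0 0; 40 0 0 0 0 0 0; 40 0 0 0 0 0 0; 40 0 0 0 0 0 0",
)

```text
clock: 28.35
position: [0.6263, 0.0057, 0.0721]
ee_rot: [[0.1, 0.995, 0.002], [0.995, -0.1, -0.0], [0.0, 0.002, -1.0]]
contact_force: [-1.0, -0.6, 0.5]
finger_gap: 0.778
```

Call:
servo_tool(
  steps="40 0 0 0 0 0 0; 40 0 0 0 0 0 0; 40 0 0 0 0 0 0",
)

```text
clock: 28.65
position: [0.626, 0.0058, 0.0714]
ee_rot: [[0.1, 0.995, 0.001], [0.995, -0.1, -0.0], [0.0, 0.001, -1.0]]
contact_force: [-0.7, 0.8, 3.3]
finger_gap: 0.63
```

```bash
python3 -c "
from h import *
chk('w21',.080,.0445,(190,10,310,110))"
```

```text
t 28.65 pos [0.626  0.0058 0.0714] a 84.25 z [ 9.e-04 -1.e-04 -1.e+00] gap 57.8 F [-0.7  0.8  3.3]
hole top [[252.77235261  72.97573071]] pin tip [[252.70584069  68.80436311]] mm/px 0.3650851480501646
```

View pics/w21.png

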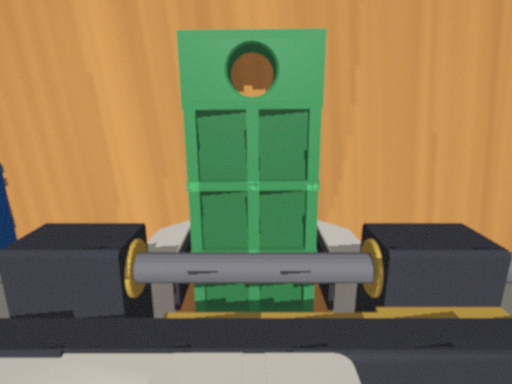

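Call:
servo_tool(
  steps="40 0 0 -10 0 0 0; 40 0 0 -25 0 0 0; 40 0 0 -40 0 0 0; 40 15 -12 -40 0 0 0; 40 28 -18 -35 0 0 0; 40 35 -23 -25 0 0 0; 40 37 -25 -15 0 0 0; 40 35 -22 -9 0 0 0; 40 23.5 -13.9 0 0 0 0; 40 0 0 0 0 0 0",
)

```text
clock: 29.7
position: [0.5279, 0.1929, 0.2707]
ee_rot: [[0.096, 0.995, 0.0], [0.995, -0.096, 0.001], [0.001, -0.0, -1.0]]
contact_force: [-0.7, -1.1, -1.5]
finger_gap: 0.632
```

Call:
servo_tool(
  steps="40 0 0 0 0 0 0; 40 0 0 0 0 0 0",
)

```text
clock: 29.9
position: [0.5301, 0.189, 0.2697]
ee_rot: [[0.101, 0.995, -0.0], [0.995, -0.101, -0.0], [-0.0, -0.0, -1.0]]
contact_force: [0.1, 0.2, -0.5]
finger_gap: 0.629
```

```bash
python3 -c "
from h import *
snap('w22')
a=cv2.imread('pics/w22.png');cv2.imwrite('pics/w22z.png',cv2.resize(a[0:240,310:450],None,fx=2.5,fy=2.5,interpolation=cv2.INTER_CUBIC))"
```

```text
t 29.9 pos [0.5301 0.189  0.2697] a 84.19 z [-2.e-04 -4.e-04 -1.e+00] gap 57.7 F [ 0.1  0.2 -0.5]
```

View pics/w22.png

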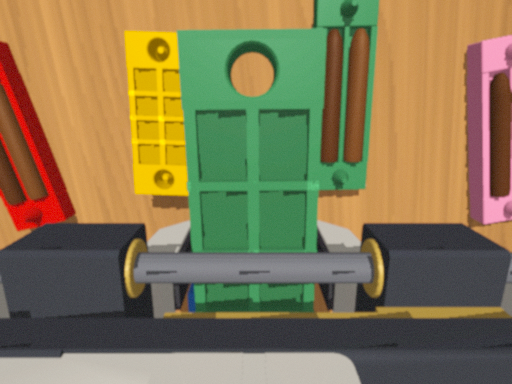

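View pics/w22z.png

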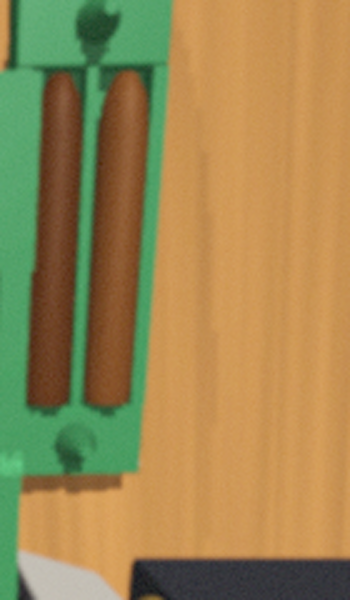

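```bash
python3 - <<'E'
from h import *
d=np.load('w22.npz');K,W=d['K'],d['world_from_camera']
a=lambda P:np.array(P)/2.5+[310,0]-.3
for z in (.027,.033):
    x,r=fitc(a([(98,20),(75,442)]),[(.08,0),(-.08,0)],z,K,W,[.6,.25,1.5]);print(x,np.degrees(x[2]),r.tolist())
e=[bp(q,K,W,.024) for q in a([(137,470),(170,20)])];print(e);D=e[1]-e[0];t=np.arctan2(D[1],D[0]);print(np.degrees(t))
print(e[0][:2]+.095*np.array([np.cos(t),np.sin(t)])+.029*np.array([-np.sin(t),np.cos(t)]))
# yellow closed check
f=lambda P:np.array(P)
E
```

```text
[0.62657464 0.25226403 1.48434334] 85.04660857455397 [[-0.0, -0.2], [0.0, 0.3]]
[0.62496313 0.2519969  1.48565606] 85.12182198496058 [[-0.0, -1.5], [0.0, 2.0]]
[array([0.64634521, 0.15712897, 0.024     ]), array([0.66100841, 0.32973533, 0.024     ])]
85.1442868958911
[0.62549074 0.25424277]
```

Call:
servo_tool(
  steps="40 15 20 0 0 0 0; 40 25 30 0 0 0 0; 40 22 27 10 0 0 0; 40 10.4 12.1 20 0 0 0; 40 0 0 30 0 0 -0.9; 40 0 0 30 0 0 0; 40 0 0 20 0 0 0; 40 0 0 10 0 0 0; 40 0 0 0 0 0 0; 40 0 0 0 0 0 0",
)

```text
clock: 30.95
position: [0.6265, 0.2525, 0.1508]
ee_rot: [[0.086, 0.996, 0.001], [0.996, -0.086, 0.0], [0.001, 0.001, -1.0]]
contact_force: [-0.2, 0.1, -0.5]
finger_gap: 0.632
```

```bash
python3 -c "
from h import *
chk('w23',.080,.0454,(190,10,310,110))"
```

```text
t 30.95 pos [0.6265 0.2525 0.1508] a 85.09 z [ 1.4e-03  5.0e-04 -1.0e+00] gap 58.0 F [-0.2  0.1 -0.5]
hole top [[252.78709122  73.15333849]] pin tip [[252.92591397  82.05712318]] mm/px 0.6095762300078647
```

View pics/w23z.png

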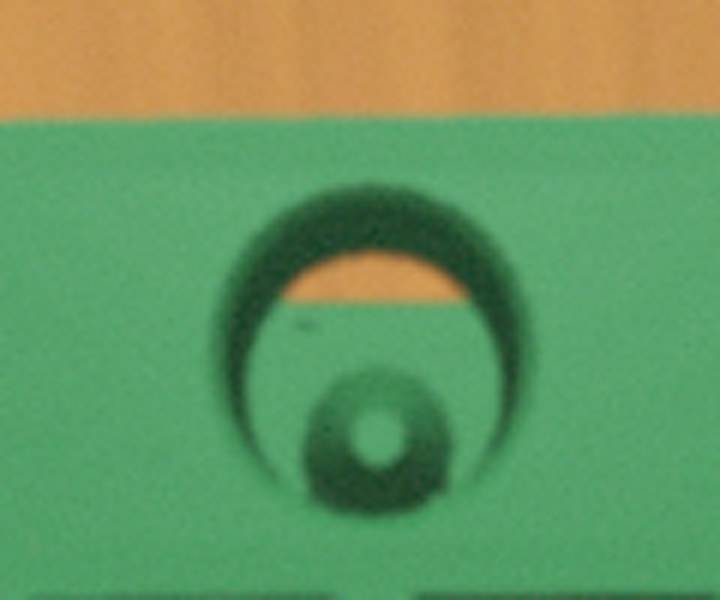

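Call:
servo_tool(
  steps="40 -2.6 0.3 5 0 0 0; 40 0 0 10 0 0 0; 40 0 0 7 0 0 0; 40 0 0 3 0 0 0; 40 0 0 0 0 0 0; 40 0 0 0 0 0 0",
)

```text
clock: 31.6
position: [0.6259, 0.2504, 0.1248]
ee_rot: [[0.085, 0.996, 0.0], [0.996, -0.085, 0.0], [0.0, 0.0, -1.0]]
contact_force: [-0.4, 0.1, -1.5]
finger_gap: 0.631
```

```bash
python3 -c "
from h import *
chk('w24',.080,.0454,(190,10,310,110))"
```

```text
t 31.6 pos [0.6259 0.2504 0.1248] a 85.14 z [ 1.e-04  1.e-04 -1.e+00] gap 57.9 F [-0.4  0.1 -1.5]
hole top [[252.78751231  73.15291093]] pin tip [[252.87965129  79.06590851]] mm/px 0.5291503821413334
```

View pics/w24z.png

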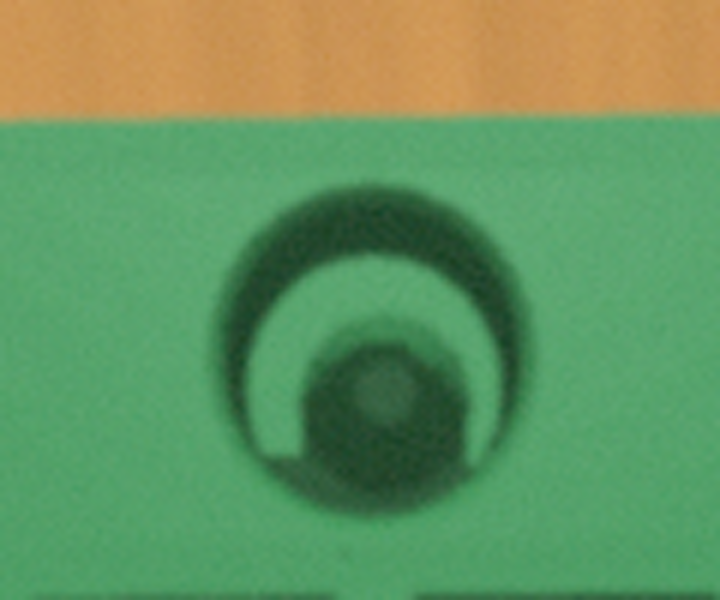

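Call:
servo_tool(
  steps="40 -0.7 0.7 4 0 0 0; 40 0 0 5 0 0 0; 40 0 0 5 0 0 0; 40 0 0 4 0 0 0; 40 0 0 4 0 0 0; 40 0 0 3 0 0 0; 40 0 0 2 0 0 0; 40 0 0 1 0 0 0; 40 0 0 0 0 0 0; 40 0 0 0 0 0 0",
)

```text
clock: 32.65
position: [0.6265, 0.2496, 0.097]
ee_rot: [[0.085, 0.996, 0.0], [0.996, -0.085, 0.0], [0.0, 0.0, -1.0]]
contact_force: [-0.2, 0.5, 0.0]
finger_gap: 0.628
```

```bash
python3 -c "
from h import *
chk('w25',.080,.0454,(190,10,310,110))"
```

```text
t 32.65 pos [0.6265 0.2496 0.097 ] a 85.14 z [ 4.e-04  2.e-04 -1.e+00] gap 57.6 F [-0.2  0.5  0. ]
hole top [[252.78749615  73.15292709]] pin tip [[252.81117426  74.67248405]] mm/px 0.44359147232558305
```

View pics/w25z.png

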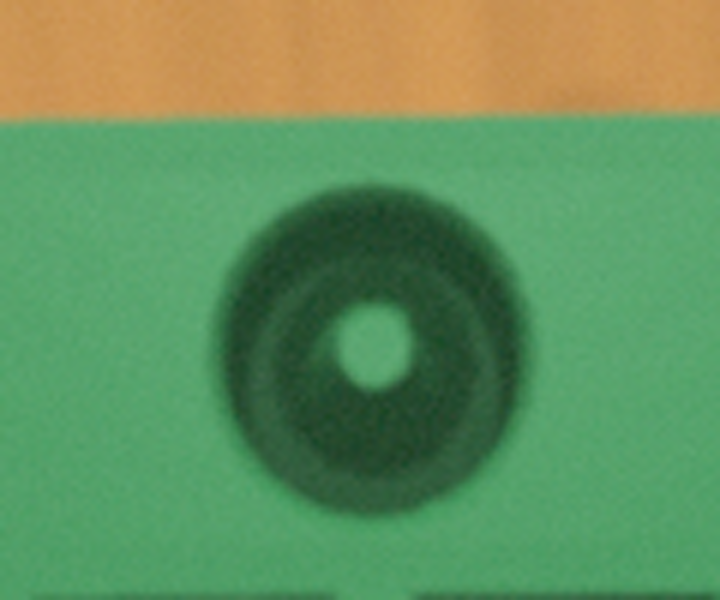

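Pin tip sits in the middle of the hole. Lower the last bit, release and rise.

Call:
servo_tool(
  steps="40 0 0 1.4 0 0 0; 60 0 0 0 0 0 0; 68 0 0 0 0 0 0; 76 0 0 0 0 0 0; 80 0 0 0 0 0 0; 80 0 0 -8 0 0 0; 80 0 0 -22 0 0 0; 80 0 0 -40 0 0 0; 91 0 0 -45 0 0 0; 91 0 0 -40 0 0 0",
)

```text
clock: 33.7
position: [0.6264, 0.2496, 0.2534]
ee_rot: [[0.085, 0.996, 0.002], [0.996, -0.085, 0.001], [0.001, 0.002, -1.0]]
contact_force: [0.2, 0.3, -1.1]
finger_gap: 0.973
```

```bash
python3 -c "
from h import *
snap('w26')"
```

```text
t 33.7 pos [0.6264 0.2496 0.2534] a 85.14 z [ 1.6e-03  5.0e-04 -1.0e+00] gap 89.3 F [ 0.2  0.3 -1.1]
```

View pics/w26.png

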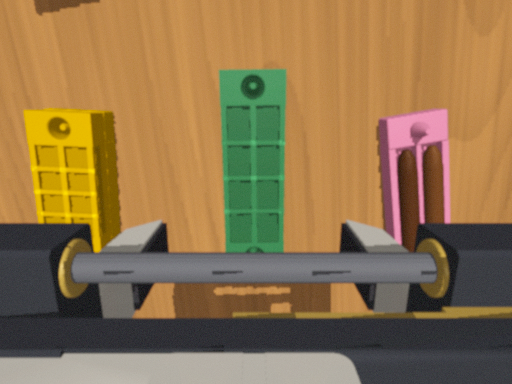

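Call:
servo_tool(
  steps="91 -20 -40 0 0 0 0; 91 -20 -40 0 0 0 0; 91 -20 -40 0 0 0 0; 91 -20 -40 0 0 0 0; 91 -20 -40 0 0 0 0; 91 -20 -40 0 0 0 0; 91 0 0 0 0 0 0; 91 0 0 0 0 0 0",
)

```text
clock: 34.55
position: [0.3771, 0.1503, 0.2514]
ee_rot: [[0.085, 0.996, 0.003], [0.996, -0.085, 0.001], [0.001, 0.003, -1.0]]
contact_force: [1.4, 0.5, -0.1]
finger_gap: 0.991
```

```bash
python3 -c "
from h import *
for n in('top','scene'):
    p=viewer.capture(n);cv2.imwrite(f'pics/{n}1.png',p['color'])
a=cv2.imread('pics/top1.png')[140:270,70:350];cv2.imwrite('pics/top1z.png',cv2.resize(a,None,fx=2.8,fy=2.8,interpolation=cv2.INTER_CUBIC))
print(sensors.sense()['clock'],sensors.sense()['position'])"
```

```text
34.65 [0.37841763 0.15063879 0.25111482]
```

View pics/top1z.png

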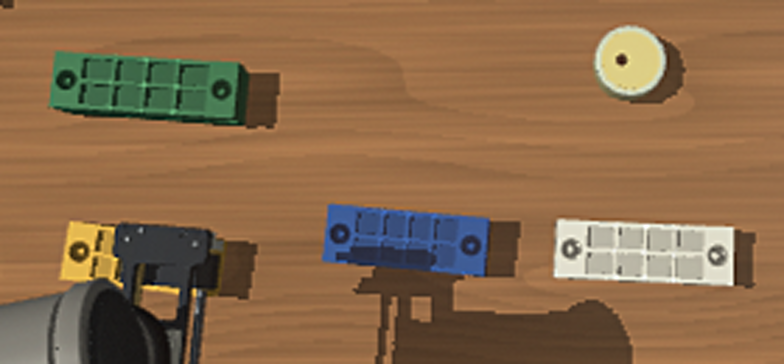

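View pics/scene1.png

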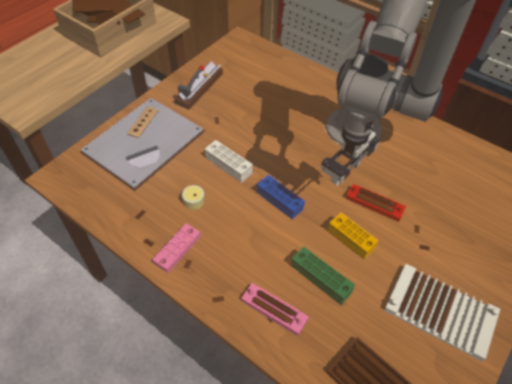

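```bash
python3 -c "
from h import *
print(order.sign_off());print(sensors.sense()['clock'])"
```

```text
the job is handed in; nothing more can be done
None
the job is handed in; nothing more can be done
```

I took the stack apart from the top (yellow, blue, white, green), closed each mould with the lid of its own colour, and handed the job in at about 35 s of the 122 s allowed.

**How each lid went on:** The wrist camera showed a pin inside a lid hole before every lid went down. Each lid went in with the measured force at the wrist near zero, was let go within about 1 mm of home, and the gripper then backed away.

**Last checks:**
- **Lids:** The final wrist, top and scene pictures show all four lids on their own moulds, looking level, with pin tips in the holes. I judged flatness by eye and from the gripper height at release, not by a separate tilt measurement. In the last top picture the arm hides part of the yellow lid. I had seen it fully closed with both pins showing right after I released it.
- **Left alone:** The gum pot, the rolling blade and the pink and red look-alikes appear to be where they started.
- **Disagreement between cameras:** The fixed cameras and the wrist camera differed by up to about 6 mm on where the moulds were. I used the wrist camera and the pin-in-hole view, which proved consistent. The hole checks still called for shifts of about 1 to 3 mm before lowering.

The sign-off gave no verdict.

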